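Free the stuck test bung from a turbo inlet and lock on the intake connector

TASK

The leak-test bung is stuck fast in the upward-facing inlet of the turbocharger: work it out by twisting it back and forth while pulling, never lifting the turbo off its stand as a straight pull would, and put the bung in the steel parts tray. Then set the black intake connector on the open inlet with its two ears in the gaps between the inlet's two hooks, and turn it clockwise, about a quarter turn, until it is home against the stops. Leave the other things on the bench where they are.

Things in the scene. Friction and masses are not known exactly. Their poses are not given: they have to be found in the camera images.
- bung_grip (a point): aluminium leak-test bung, at first stuck in the turbo's inlet; 0.16 kg. This point: centre of its top grip block, 46 (x) x 34 (y) x 30 mm (z), so grip it across y; z up along its axis. Under the block a round flange 46 mm across, 5 mm thick, rests on the inlet's face; under that a spigot in the bore. Seated, this point is 20 mm above the inlet's face. A brass valve stem stands 13 mm above the block
- bung_foot (a point): underside of the bung's round spigot (33.6 mm across, 22 mm long), on its axis, 42 mm below the centre of the grip block
- oring (a point): black rubber O-ring in the inlet's bore, 5 mm below its face. It grips the bung by friction: about 48 N to a straight pull, 0.8 N m to a turn. Friction opposes only the way of sliding: while the bung slides round it comes up easily, so lift under 0.3 of the rim's travel, e.g. 4 mm in a turn of 1.1 rad, then 4 mm turning back. Free once raised 17 mm; it stays at any height when let go
- turbo (a joint): height (m) by which the turbo has risen off its stand: 0 standing. It weighs 3 kg and stands loose over two dowels of the fixed steel stand plate: it cannot turn or shift, but rises if pulled up by more than about 29 N. Compressor inlet on top; castings and stand reach 120 mm from its axis and, beyond the inlet's flange, 150 mm above the bench
- inlet (a point): centre of the turbo's round inlet face, 174 mm above the bench; z up. Bore 36 mm. The collar, 53 mm across, rises 12 mm from a flange 92 mm across that carries two bayonet hooks, on +x and -x of this point, each spanning 28 degrees to either side. The gaps between them lie around +y and -y. Each hook has a stop at its clockwise end (seen from above): ears enter at the counter-clockwise end
- hook (a point): underside of the hook ledge on the +x side, 40.5 mm from the inlet's axis and 4.5 mm below its face. The ledge overhangs from a wall (43 to 47 mm from the axis) inwards to 34 mm from the axis; its top is 1 mm above the inlet's face. The other hook is the same on -x
- connector_mid (a point): black plastic intake connector, 62 mm tall, upright on the bench, about 0.14 kg. This point: on its axis, 31 mm above its foot; z up. Round tube 48 mm across (to grip) from 16 mm above the foot to the top; below it a skirt 63 mm across, inside 57 mm wide and 11 mm deep, that goes over the inlet's collar. Seated, its foot is 11 mm below the inlet's face and this point 20 mm above it
- connector_ear (a point): one of the connector's two ears, on +x of the connector, 36 mm from its axis (the other is on -x): 16 mm wide, 5 mm thick, at the skirt's foot, out to 41 mm. Ears go down in the gaps (x axis 45 to 135 degrees counter-clockwise of the inlet's x axis, e.g. 75), then the connector turns freely clockwise, 1.5 mm play, to the stops, where both x axes lie in line, either way round
- tray_in (a point): centre of the inner floor of the square open steel parts tray, 140 x 140 x 30 mm outside, walls 3 mm, floor 3 mm above the bench; fixed
- sleeve_mid (a point): plain aluminium joining sleeve, a tube 52 mm across and 55 mm tall with no ears, standing on the bench; point at its centre. A bystander, not part of the job
- clamp_mid (a point): spare steel V-band clamp ring, 108 mm across and 14 mm tall, lying flat; point at its centre. A bystander
- driver_mid (a point): cordless impact driver, black and grey, about 190 x 180 x 60 mm, lying on its side; point near its middle. A bystander
- carton_mid (a point): closed white cardboard box, 130 x 100 x 70 mm; point at its centre. A bystander
Mind the look-alikes: they are no part of the job. Leave any purple look-alike of the part that bears connector_mid alone.

How it is judged:
By the outcome, as a careful person would: the job done as asked, in the order asked, and still so for the second after the job is handed in, with the robot touching nothing.
It also fails if it takes over 72 s, if anything falls off the work surface, if the arm or the gripper's body presses on something with over 40 N, if the wrist force passes 120 N, or if a joint passes its speed limit or range.

ROBOT

A 7-joint arm with a two-finger parallel gripper is mounted at the origin on the work surface. World frame = base frame: x ahead of the robot, y to its left, z up, the work surface at z = 0. Lengths are in mm, angles in rad, forces in N, time in s.
With the tool pointing down it reaches from about 400 to 875 mm from the base axis. Payload 4.4 kg.
Tool frame: the origin (TCP) lies at the very end of the fingers, on their centre line; the grasp point (between the pads) lies 19 mm behind it; z points along the fingers, x is the direction in which the jaws open and shut, and the axes are right-handed (so a half turn about z gives the same grasp; the last joint's range is limited). The gripper opens to 85 mm and grips with 20 to 120 N. Pads are 22 mm wide; open, the fingers measure 114 mm over their backs; the gripper's body (76 mm by 85 mm) begins 54 mm behind the grasp point. The pads swing forward as they close: fully open they stand 13 mm farther back than shut.
Start: joints at [-1.236, 0.628, 0.038, 1.517, -0.027, 0.996, -0.02], TCP at [253.579, 598.511, 231.313] pointing down, gripper open.
Joint ranges: [-3.06, 3.06], [-0.37, 2.12], [-1.25, 1.32], [0.18, 2.47], [-1.1, 4.24], [0.23, 1.98], [-2.94, 2.94]. Speed limits (rad/s): [2.57, 2.57, 3.14, 3.14, 3.14, 3.14, 3.14].

INTERFACE

Orientations are given as [roll, pitch, yaw] about the fixed x, y, z axes, in that order (R = Rz(yaw) Ry(pitch) Rx(roll)).
In Python, from cell import ctrl gives the robot as it stands.
- The arm moves only by the shell command python3 -m creep 'ROWS'. ROWS is text: rows parted by semicolons, each of 7 numbers parted by spaces: the shift along the tool's x, y, z in units of 40 mm (1.0 is 40 mm), then the turn, a rotation vector about the tool's x, y, z in degrees, then the closure, from 0 (fully open) to 1 (shut). In form: x y z rx ry rz grip; .... A call has 1 to 10 rows; each row is the pose to reach, as a shift and turn from the pose commanded when the call began, along the tool's axes at that moment; what a row does not reach only later rows make up. A row lasts 1/12 s, in which the tool goes at most 41.7 mm and 7.16 degrees, less where a joint would pass 70% of its speed; a pose out of reach is approached as far as the arm can. A call with a gripper value outside its range is refused whole. The fingers move at their own pace and stop on an object; the grip force is fixed at half the most. Time passes only in rows, so rows that repeat a pose let the fingers close. It gives the time, the measured TCP pose, the force and the opening at its end, in the units of the state.
- ctrl.read_state(): the state, without advancing time (a new reading comes with each control period).
- ctrl.get_image(name): name is "scene" or "top" or "wrist"; returns a dict with "img" (420x560x3 uint8, red, green, blue), "vfov" (degrees; the focal length in pixels is half the picture's height over the tangent of half this angle, whatever the lens; pixels are square), "cx", "cy" (the principal point, pixels), "distortion" ([k1, k2, p1, p2, k3] as OpenCV has them; the pictures are not rectified), "T" (4x4, takes a point from camera to world coordinates); the wrist camera has in their place "tool_from_camera" (4x4, takes a point from camera to tool coordinates, whose origin is the TCP and whose axes are the tool frame's). Camera axes: x right, y up, looking along -z (the intrinsics and any distortion apply to the point x, -y, -z); pixel columns grow to the right and rows downward; lengths in mm; the calibration is good to about 2 mm. A picture is of the moment at which its call begins: read the wrist's pose just before it. There is no depth.
- ctrl.finish_job(): hands the job in, once; it reports no verdict.
Trained networks look in the newest picture that a camera, given by its name, has taken for a name from the list of things; names that differ only in an ending like _2 or _b are one class to them, and where a whole thing is asked for, a point or a joint stands for the part that bears it (a point fixed in the world has none). Each returns a list of dicts, best first, with "score" (0 to 1); they miss things now and then, are a little off and sometimes report something else, mostly with a low value. They report only what shows in the picture. A call takes as long as a camera call. They do not tell look-alikes from the thing itself.
- ctrl.boxes_of(camera, thing): "rect" ([left, top, right, bottom] in pixels, round what is visible of it).
- ctrl.cut_out(camera, thing): "pixels" (420x560 bool, what is visible of it) and "rect" ([left, top, right, bottom] in pixels, round what is visible of it).
The state is a dict: "clock": time; "qpos": joint angles; "qd": joint speeds; "tau": joint torques, N m; "eef_pos": TCP position; "tool_rot": TCP orientation; "force": force on the tool from outside, world axes, zero at the start; "torque": the same for the moment, N m; "width": finger opening in mm.
Only numpy, scipy, OpenCV 4.12 (cv2) and the standard library are available. Lean on these libraries where they do the work, as an engineer would, in place of code of your own. Each camera call takes 0.05 s, during which the arm holds its last target.

## Working session

There is one attempt and no reset: what is moved stays moved. The work goes in short steps, Python scripts to look and compute and a shell command to move; the robot and the scene stay as the last step left them, time stands still between calls to the robot, and variables do not carry over. Pictures are saved under pics/ and viewed, and the job is handed in when it is done.

```bash
ls; mkdir -p pics
python3 - <<'E'
from cell import ctrl
import cv2
s=ctrl.read_state();print(s)
for n in("scene","top","wrist"):
    d=ctrl.get_image(n);cv2.imwrite(f"pics/{n}0.png",d["img"][:,:,::-1])
    print(n,{k:v for k,v in d.items() if k!="img"})
E
```

```text
pics
{'clock': 0.0, 'qpos': array([-1.23579863,  0.62932797,  0.03839823,  1.51838863, -0.02698112,
        0.99629225, -0.02000271]), 'qd': array([-8.22671477e-05,  4.88587085e-04, -1.21717720e-03, -1.12066073e-03,
        8.23909768e-04,  1.64203517e-04, -1.90793386e-03]), 'tau': array([-6.31810999e-04, -5.63387203e+01,  1.22536797e+00, -1.93459922e+01,
        1.07091325e-02,  1.04134547e-02, -1.34303397e-05]), 'eef_pos': array([253.30755063, 597.92339812, 230.39346108]), 'tool_rot': array([3.14157795e+00, 1.89942984e-03, 1.17004108e+00]), 'force': array([-0.5087985 ,  0.04453852,  0.06816897]), 'torque': array([0.02057185, 0.02687986, 0.00165658]), 'width': 85.23269114270846}
scene {'vfov': 51.93493454221541, 'cx': 282.55142864296545, 'cy': 208.40945938512905, 'distortion': array([-0.06215706,  0.        ,  0.        ,  0.        ,  0.        ]), 'T': array([[ 3.59933709e-01, -7.70066457e-01,  5.26730839e-01,
         1.18888759e+03],
       [ 9.32955458e-01,  2.93162806e-01, -2.08925066e-01,
        -2.73647393e+02],
       [ 6.46829486e-03,  5.66615585e-01,  8.23956880e-01,
   
[... 453 characters left out ...]
      [-1.30958764e-03,  2.06976301e-01,  9.78345080e-01,
         1.07757428e+03],
       [ 0.00000000e+00,  0.00000000e+00,  0.00000000e+00,
         1.00000000e+00]])}
wrist {'vfov': 71.48149820519208, 'cx': 275.1076053819568, 'cy': 206.20863073987363, 'distortion': array([-0.0257679,  0.       ,  0.       ,  0.       ,  0.       ]), 'tool_from_camera': array([[ 9.99999310e-01,  1.04602700e-03,  5.35038623e-04,
        -1.60974841e-01],
       [ 1.15798592e-03, -9.54501221e-01, -2.98204757e-01,
        -7.48214014e+01],
       [ 1.98764791e-04,  2.98205171e-01, -9.54501774e-01,
        -1.42032869e+02],
       [ 0.00000000e+00,  0.00000000e+00,  0.00000000e+00,
         1.00000000e+00]])}
```

View pics/scene0.png

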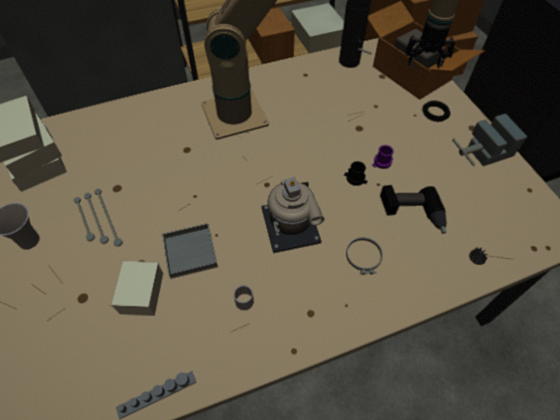

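View pics/top0.png

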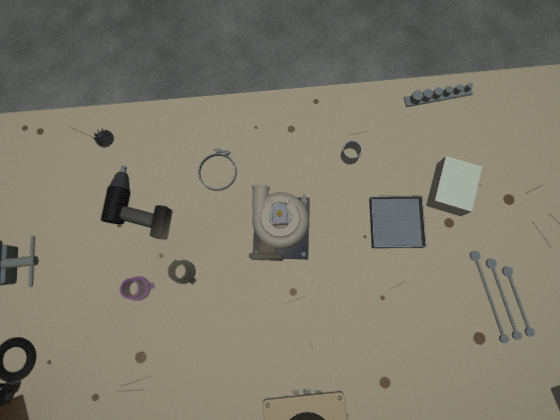

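View pics/wrist0.png

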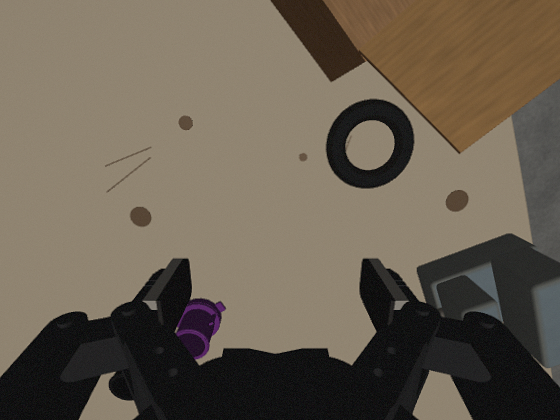

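```bash
cat > h.py <<'E'
import numpy as np,cv2
from scipy.spatial.transform import Rotation as R
from cell import ctrl
def grab(n,name=None):
    s=ctrl.read_state();d=ctrl.get_image(n)
    if n=="wrist":
        T=np.eye(4);T[:3,:3]=R.from_euler('xyz',s["tool_rot"]).as_matrix();T[:3,3]=s["eef_pos"]
        d["T"]=T@d["tool_from_camera"]
    if name: cv2.imwrite(f"pics/{name}.png",d["img"][:,:,::-1])
    return d
def K(d):
    f=210/np.tan(np.radians(d["vfov"])/2);return np.array([[f,0,d["cx"]],[0,f,d["cy"]],[0,0,1.]])
def ray(d,uv):
    p=cv2.undistortPoints(np.array(uv,float).reshape(1,1,2),K(d),d["distortion"]).ravel()
    v=d["T"][:3,:3]@np.array([p[0],-p[1],-1]);return d["T"][:3,3],v/np.linalg.norm(v)
def atz(d,uv,z):
    o,v=ray(d,uv);return o+v*(z-o[2])/v[2]
def tri(*obs):
    A=np.zeros((3,3));b=np.zeros(3);rs=[ray(d,uv) for d,uv in obs]
    for o,v in rs:
        P=np.eye(3)-np.outer(v,v);A+=P;b+=P@o
    x=np.linalg.solve(A,b);return x,[round(float(np.linalg.norm((np.eye(3)-np.outer(v,v))@(x-o))),1) for o,v in rs]
def proj(d,p):
    c=(np.linalg.inv(d["T"])@np.r_[p,1])[:3];c=np.array([c[0],-c[1],-c[2]])
    return cv2.projectPoints(c.reshape(1,1,3),np.zeros(3),np.zeros(3),K(d),d["distortion"])[0].ravel()
def crop(d,c,w,k,name):
    x,y=int(c[0]),int(c[1]);i=d["img"][max(0,y-w):y+w,max(0,x-w):x+w]
    cv2.imwrite(f"pics/{name}.png",cv2.resize(i,None,fx=k,fy=k,interpolation=cv2.INTER_CUBIC)[:,:,::-1]);print(name,"origin",max(0,x-w),max(0,y-w),"x",k)
def rel(p,rpy):  # shift in 40mm units and turn deg from measured pose
    s=ctrl.read_state();Rt=R.from_euler('xyz',s["tool_rot"])
    return Rt.inv().apply(np.array(p)-s["eef_pos"])/40,(Rt.inv()*R.from_euler('xyz',rpy)).as_rotvec(degrees=True)
E
python3 - <<'E'
from h import *
a=grab("scene");b=grab("top")
for n in["bung_grip","inlet","turbo","connector_mid","connector_ear","tray_in","sleeve_mid","clamp_mid","driver_mid","carton_mid"]:
    for c in("scene","top"):
        print(n,c,[(np.round(x["rect"]).tolist(),round(x["score"],2)) for x in ctrl.boxes_of(c,n)[:3]])
crop(a,(292,205),45,7,"c_ts");crop(b,(281,218),45,7,"c_tt")
crop(a,(368,168),35,8,"c_cs");crop(b,(165,275),45,7,"c_ct")
E
cd pics; python3 -c "
import cv2,numpy as np
for o,(p,q) in {'m1':('c_ts','c_tt'),'m2':('c_cs','c_ct')}.items():
    A=[cv2.resize(cv2.imread(x+'.png'),(400,400)) for x in(p,q)]
    cv2.imwrite(o+'.png',np.clip(np.hstack(A)*1.5,0,255).astype('uint8'))"
```

```text
bung_grip scene [([114.0, 262.0, 163.0, 318.0], 0.67), ([284.0, 178.0, 303.0, 196.0], 0.58)]
bung_grip top [([271.0, 202.0, 293.0, 227.0], 0.55)]
inlet scene [([267.0, 185.0, 322.0, 233.0], 0.56)]
inlet top [([249.0, 184.0, 308.0, 260.0], 0.81)]
turbo scene [([268.0, 182.0, 324.0, 236.0], 0.94)]
turbo top [([248.0, 184.0, 310.0, 258.0], 0.62), ([170.0, 257.0, 196.0, 289.0], 0.3)]
connector_mid scene [([370.0, 145.0, 394.0, 168.0], 0.64), ([346.0, 163.0, 369.0, 186.0], 0.58)]
connector_mid top [([168.0, 258.0, 198.0, 286.0], 0.73), ([119.0, 276.0, 156.0, 302.0], 0.58)]
connector_ear scene [([374.0, 146.0, 393.0, 167.0], 0.8), ([346.0, 163.0, 367.0, 185.0], 0.58), ([112.0, 258.0, 163.0, 318.0], 0.48)]
connector_ear top [([119.0, 277.0, 154.0, 301.0], 0.58), ([168.0, 261.0, 195.0, 282.0], 0.55), ([269.0, 201.0, 292.0, 226.0], 0.33)]
tray_in scene [([163.0, 224.0, 219.0, 281.0], 0.63)]
tray_in top [([369.0, 198.0, 424.0, 250.0], 0.87)]
sleeve_mid scene [([234.0, 284.0, 255.0, 314.0], 0.66)]
sleeve_mid top [([341.0, 140.0, 362.0, 164.0], 0.52)]
clamp_mid scene [([347.0, 238.0, 384.0, 275.0], 0.53)]
clamp_mid top [([196.0, 151.0, 237.0, 191.0], 0.59), ([250.0, 184.0, 309.0, 261.0], 0.27)]
driver_mid scene [([378.0, 185.0, 451.0, 234.0], 0.7), ([268.0, 181.0, 326.0, 236.0], 0.17)]
driver_mid top [([101.0, 166.0, 173.0, 240.0], 0.66)]
carton_mid scene [([111.0, 262.0, 163.0, 317.0], 0.65), ([271.0, 180.0, 324.0, 238.0], 0.51)]
carton_mid top [([198.0, 149.0, 238.0, 186.0], 0.6)]
c_ts origin 247 160 x 7
c_tt origin 236 173 x 7
c_cs origin 333 133 x 8
c_ct origin 120 230 x 7
```

View pics/m1.png

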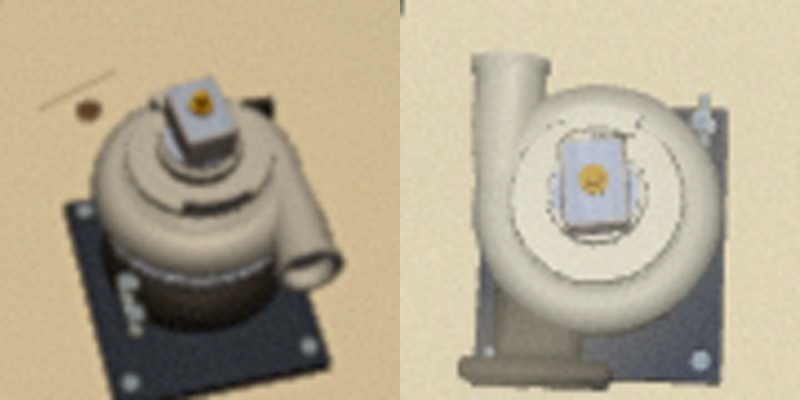

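View pics/m2.png

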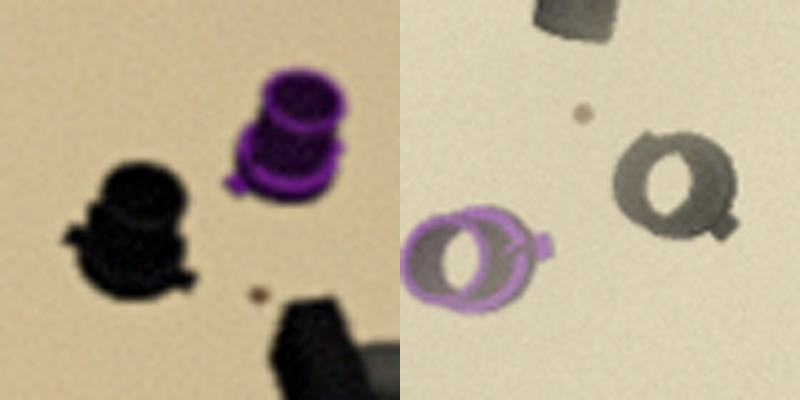

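Run:
```python
from h import *
a=grab("scene");b=grab("top")
print("stem",tri((a,(292.5,182.5)),(b,(279.65,213))))
print("ears",tri((a,(346.1,174.5)),(b,(175.8,261.5))),tri((a,(366.3,182.4)),(b,(192.5,281.3))))
print("conn z5 top",atz(b,(184.2,271.4),5), "scene", atz(a,(356.2,178.4),5))
print("tray", [atz(b,p,30).round() for p in((370,198),(424,198),(426,250),(370,250))],[atz(a,p,3).round() for p in((191,249),)])
s=ctrl.read_state()
```

```text
stem (array([532.70014682,  14.24916663, 217.62222255]), [0.3, 0.3])
ears (array([455.29924951, 263.11829015,  64.88690651]), [26.6, 26.6]) (array([425.3867299 , 307.78965589, -50.09643405]), [31.8, 31.8])
conn z5 top [439.32207954 285.21629615   5.        ] scene [440.32475981 287.69065824   5.        ]
tray [array([ 587., -234.,   30.]), array([ 573., -380.,   30.]), array([ 432., -362.,   30.]), array([ 447., -214.,   30.])] [array([ 505., -296.,    3.])]
```

Run:
```python
from h import *
print(rel((532,14,330),(np.pi,0,np.pi/2)))
```

```text
(array([-10.73843601,  12.110124  ,  -2.46748028]), array([-2.22171344e-03,  5.33092216e-04, -2.29648816e+01]))
```

```bash
python3 -m creep '-0.3 0.3 -1.5 0 0 0 0; -10.74 12.11 -2.47 0 0 -23 0; -10.74 12.11 -2.47 0 0 -23 0; -10.74 12.11 -2.47 0 0 -23 0; -10.74 12.11 -2.47 0 0 -23 0; -10.74 12.11 -2.47 0 0 -23 0; -10.74 12.11 -2.47 0 0 -23 0; -10.74 12.11 -2.47 0 0 -23 0; -10.74 12.11 -2.47 0 0 -23 0; -10.74 12.11 -2.47 0 0 -23 0'
python3 - <<'E'
from h import *
print(rel((532,14,330),(np.pi,0,np.pi/2)),ctrl.read_state()["qpos"].round(2),ctrl.read_state()["force"])
E
```

```text
clock: 2.18
eef_pos: [419.3, 249.1, 306.4]
tool_rot: [3.141, -0.0, 1.572]
force: [0.2, 0.7, -0.5]
width: 85.5
(array([-5.87956856,  2.81327288, -0.59129707]), array([ 0.03784738, -0.02855228,  0.04110895])) [-0.59  0.31 -0.    1.85  0.    0.98  0.98] [ 0.21209437  0.68189341 -0.51649976]
```

```bash
python3 - <<'E'
from h import *
d=grab("wrist","w1")
import pickle;pickle.dump(d,open("w1.pkl","wb"))
print(ctrl.read_state()["clock"])
E
python3 -m creep '-5.88 2.81 -0.59 0 0 0 0; -5.88 2.81 -0.59 0 0 0 0; -5.88 2.81 -0.59 0 0 0 0; -5.88 2.81 -0.59 0 0 0 0; -5.88 2.81 -0.59 0 0 0 0; -5.88 2.81 -0.59 0 0 0 0; -5.88 2.81 -0.59 0 0 0 0; -5.88 2.81 -0.59 0 0 0 0; -5.88 2.81 -0.59 0 0 0 0'
python3 - <<'E'
from h import *
d=grab("wrist","w2")
import pickle;pickle.dump(d,open("w2.pkl","wb"))
E
```

```text
2.2333
clock: 2.98
eef_pos: [531.2, 15.8, 329.3]
tool_rot: [-3.141, -0.001, 1.57]
force: [0.3, 1.8, -0.6]
width: 85.4
```

View pics/w1.png

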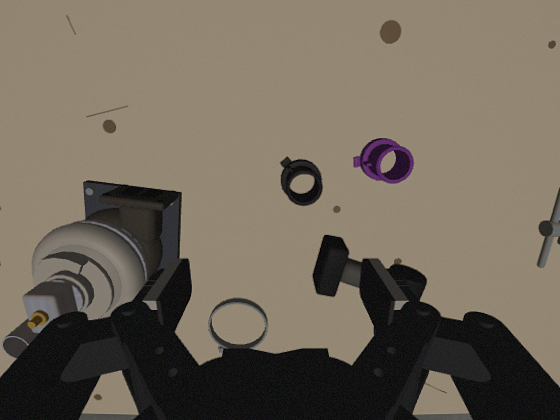

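View pics/w2.png

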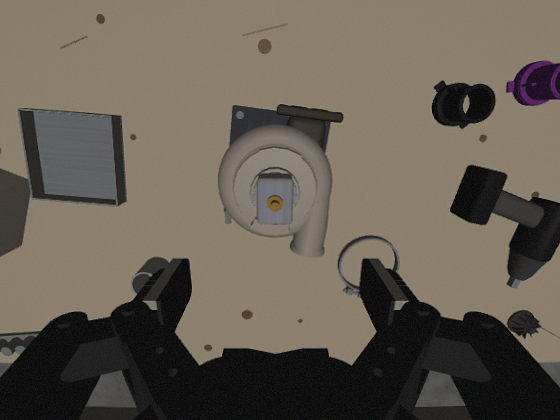

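Run:
```python
from h import *
import pickle
d=pickle.load(open("w2.pkl","rb"))
d["img"]=np.clip(d["img"]*1.7,0,255).astype('uint8')
crop(d,(275,195),60,5,"c_w2t")
crop(d,(465,102),40,7,"c_w2c")
d=pickle.load(open("w1.pkl","rb"))
d["img"]=np.clip(d["img"]*1.7,0,255).astype('uint8')
crop(d,(300,180),40,7,"c_w1c")
```

```text
c_w2t origin 215 135 x 5
c_w2c origin 425 62 x 7
c_w1c origin 260 140 x 7
```

View pics/c_w2t.png

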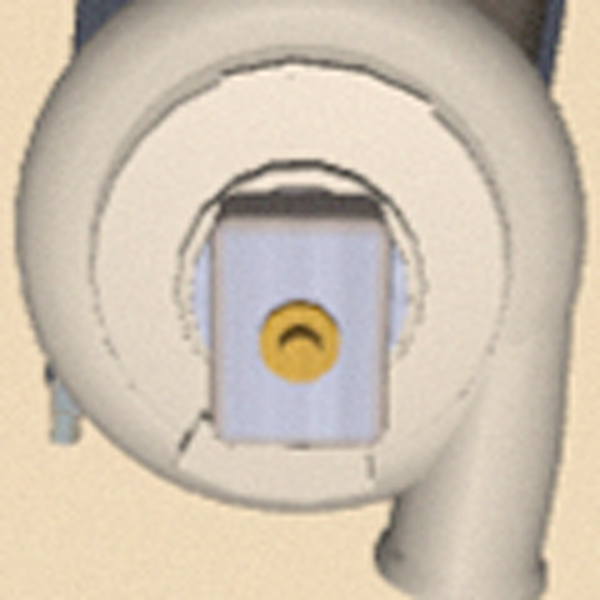

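View pics/c_w1c.png

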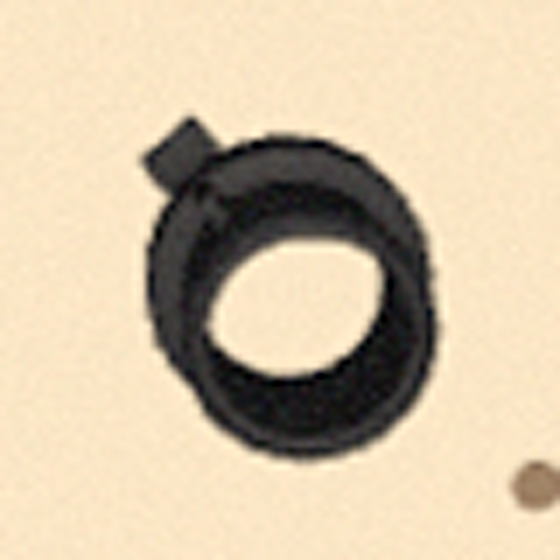

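View pics/c_w2c.png

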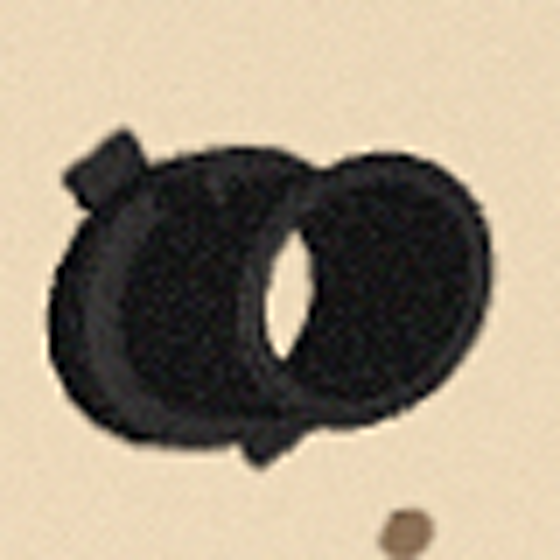

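Run:
```python
from h import *
import pickle
w=pickle.load(open("w2.pkl","rb"));w1=pickle.load(open("w1.pkl","rb"))
f=lambda x,y:(215-.4+x/5,135-.4+y/5)
C=[atz(w,f(*p),209) for p in((215,222),(387,220),(389,442),(212,440))]
for c in C: print(c.round(1))
print("cen",np.mean(C,0),"stem",atz(w,f(300,342),222))
a=grab("scene");b=grab("top")
print("stem3",tri((a,(292.5,182.5)),(b,(279.65,213)),(w,f(300,342))))
# connector top rim centre in w1, w2
g=lambda x,y:(260-.4+x/7,140-.4+y/7); h=lambda x,y:(425-.4+x/7,62-.4+y/7)
print("tube top",tri((w1,g(312,335)),(w,h(367,290)),(a,(358.6,166.3))))
print("ear1",tri((w1,g(182,158)),(w,h(105,170))),"ear z5",atz(w1,g(182,158),5),atz(w,h(105,170),5), "scene",atz(a,(346.1,174.5),5),"top",atz(b,(192.5,281.3),5))
print("ear2",atz(w,h(268,448),5),atz(a,(366.3,182.4),5),atz(b,(175.8,261.5),5))
print("tray w2",[atz(w,p,30).round() for p in((20,108),(123,115),(126,205),(33,197))])
```

```text
[512.   -0.9 209. ]
[511.7  30.6 209. ]
[555.   31.6 209. ]
[554.5  -2.3 209. ]
cen [533.29206121  14.74144782 209.        ] stem [531.04633326  14.62718542 222.        ]
stem3 (array([532.57164877,  14.39713269, 217.37663906]), [0.3, 0.5, 0.3])
tube top (array([438.3746896 , 287.2284416 ,  63.74301274]), [0.6, 1.9, 1.4])
ear1 (array([413.09441629, 264.3199156 ,   1.36361301]), [0.3, 0.3]) ear z5 [412.83714228 264.33961273   5.        ] [413.13842653 262.21754876   5.        ] scene [413.14987247 263.24258949   5.        ] top [411.06466777 264.19847079   5.        ]
ear2 [470.64736243 308.19566521   5.        ] [467.55502801 311.67796269   5.        ] [467.90067629 306.71040572   5.        ]
tray w2 [array([ 442., -358.,   30.]), array([ 454., -206.,   30.]), array([ 591., -223.,   30.]), array([ 578., -372.,   30.])]
```

Run:
```python
from h import *
print(rel((532.5,14.5,250),(np.pi,0,np.pi/2)),ctrl.read_state()["qpos"].round(2))
```

```text
(array([-0.09000313,  0.04643973,  1.98214177]), array([-0.04261196, -0.05909824,  0.20597357])) [-0.15  0.36  0.09  1.71 -0.04  1.08  1.53]
```

```bash
python3 -m creep '-0.09 0.05 1 0 0 0 0; -0.09 0.05 1.98 0 0 0 0; -0.09 0.05 1.98 0 0 0 0; -0.09 0.05 1.98 0 0 0 0'
python3 - <<'E'
from h import *
d=grab("wrist")
import pickle;pickle.dump(d,open("w3.pkl","wb"))
d["img"]=np.clip(d["img"]*1.7,0,255).astype('uint8')
print(proj(d,(532.5,14.5,209)))
crop(d,(275,240),100,4,"c_w3")
E
```

```text
clock: 3.47
eef_pos: [531.7, 13.7, 249.3]
tool_rot: [-3.137, -0.0, 1.574]
force: [0.6, 0.4, 1.6]
width: 85.2
[277.43428294 233.06541615]
c_w3 origin 175 140 x 4
```

View pics/c_w3.png

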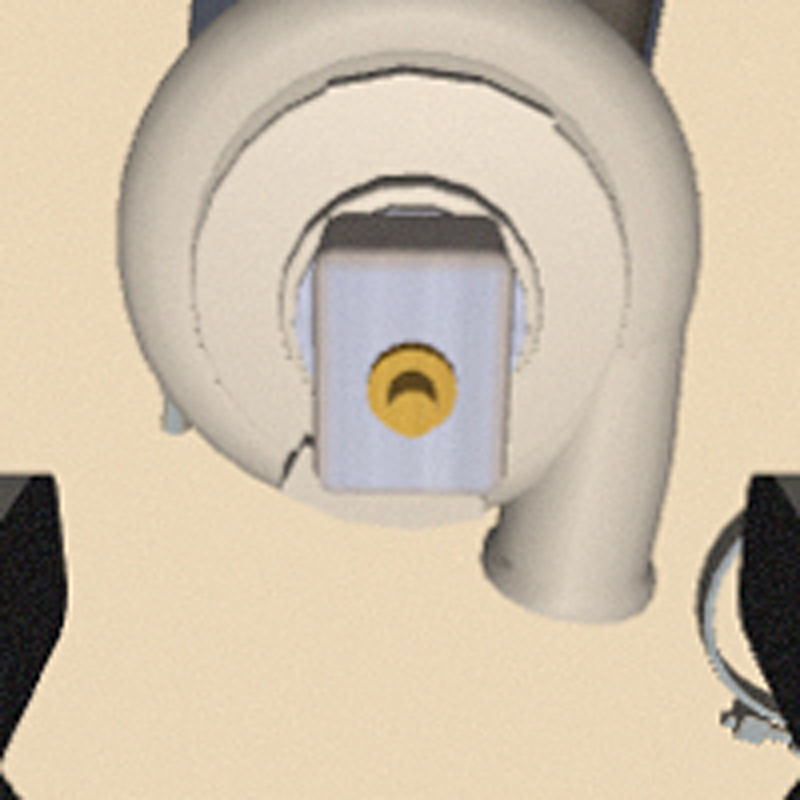

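Run:
```python
from h import *
import pickle
w=pickle.load(open("w3.pkl","rb"));w2=pickle.load(open("w2.pkl","rb"))
f=lambda x,y:(175-.4+x/4,140-.4+y/4)
g=lambda x,y:(215-.4+x/5,135-.4+y/5)
for p,q in (((317,250),(215,222)),((510,250),(387,220)),((508,492),(389,442)),((315,492),(212,440))):
    print(atz(w,f(*p),209).round(1),tri((w,f(*p)),(w2,g(*q))))
print(rel((532.5,14.5,183),(np.pi,0,np.pi/2)))
```

```text
[510.8  -1.  209. ] (array([514.99696198,  -1.9198997 , 194.6382375 ]), [0.1, 0.1])
[510.7  30.5 209. ] (array([513.69996836,  31.31567348, 199.05017796]), [0.2, 0.2])
[554.7  31.4 209. ] (array([555.89611157,  31.71945344, 206.65902282]), [0.0, 0.0])
[554.7  -2.2 209. ] (array([554.08013754,  -2.17693805, 210.18531712]), [0.1, 0.1])
(array([ 0.02403636, -0.02576261,  1.70322095]), array([ 0.00353187, -0.02298529,  0.14111776]))
```

```bash
python3 -m creep '0.02 0 1 0 0 0 0; 0.02 0 1.68 0 0 0 0; 0.02 0 1.68 0 0 0 0; 0.02 0 1.68 0 0 0 1; 0.02 0 1.68 0 0 0 1; 0.02 0 1.68 0 0 0 1; 0.02 0 1.68 0 0 0 1; 0.02 0 1.68 0 0 0 1; 0.02 0 1.68 0 0 0 1'
```

```text
clock: 4.27
eef_pos: [534.8, 15.2, 185.5]
tool_rot: [3.138, -0.003, 1.572]
force: [-1.4, 4.3, 9.8]
width: 32.9
```

```bash
python3 -m creep '0 0 0 0 0 0 1;0 0 0 0 0 0 1'
python3 - <<'E'
from h import *
d=grab("wrist","w4")
s=ctrl.read_state();print(s["force"],s["torque"],s["eef_pos"],s["width"],s["qpos"].round(2))
E
```

```text
clock: 4.43
eef_pos: [534.8, 15.2, 185.5]
tool_rot: [3.137, -0.003, 1.572]
force: [-1.4, 3.9, 8.5]
width: 32.6
[-1.73934084  4.3037719   9.67195017] [ 0.85403944  0.29013247 -0.19399194] [534.78234113  15.21780524 185.52385159] 33.07585493269445 [-0.13  0.52  0.07  1.89 -0.06  0.72  1.55]
```

View pics/w4.png

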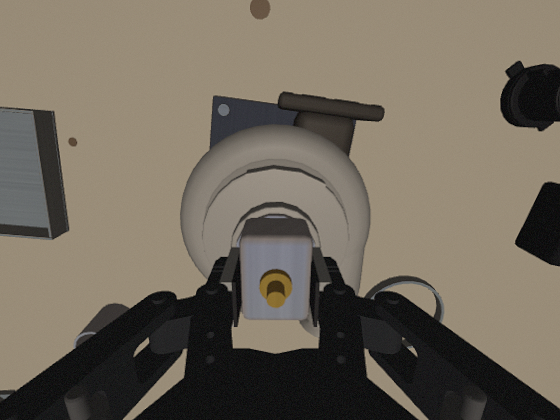

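```bash
python3 -m creep '0 0 0 0 0 7 1; 0 0 -0.012 0 0 14 1; 0 0 -0.024 0 0 21 1; 0 0 -0.036 0 0 28 1; 0 0 -0.048 0 0 35 1; 0 0 -0.048 0 0 28 1; 0 0 -0.060 0 0 21 1; 0 0 -0.072 0 0 14 1; 0 0 -0.084 0 0 7 1; 0 0 -0.096 0 0 0 1'
python3 - <<'E'
from h import *
s=ctrl.read_state();print(s["force"],s["torque"],s["eef_pos"],s["tool_rot"],s["width"],s["qpos"].round(2))
E
```

```text
clock: 5.32
eef_pos: [533.7, 15.2, 186.7]
tool_rot: [3.141, -0.003, 1.576]
force: [2.1, 4.9, -12.1]
width: 32.6
[  2.06512932   4.86434606 -12.08286815] [ 1.22138953 -0.49950838 -0.80671308] [533.66117415  15.19309843 186.74759374] [ 3.14072405e+00 -2.95641173e-03  1.57593778e+00] 32.57837994905617 [-0.13  0.52  0.07  1.89 -0.06  0.73  1.56]
```

```bash
python3 -m creep '0 0 -0.012 0 0 -7 1; 0 0 -0.024 0 0 -14 1; 0 0 -0.036 0 0 -21 1; 0 0 -0.048 0 0 -28 1; 0 0 -0.060 0 0 -35 1; 0 0 -0.060 0 0 -28 1; 0 0 -0.072 0 0 -21 1; 0 0 -0.084 0 0 -14 1; 0 0 -0.096 0 0 -7 1; 0 0 -0.108 0 0 0 1'
python3 - <<'E'
from h import *
s=ctrl.read_state();print(s["force"],s["torque"],s["eef_pos"],s["tool_rot"],s["width"])
d=grab("wrist","w5")
d["img"]=np.clip(d["img"]*1.7,0,255).astype('uint8')
crop(d,(275,240),90,5,"c_w5")
E
```

```text
clock: 6.15
eef_pos: [534.6, 14.2, 191.3]
tool_rot: [3.139, -0.001, 1.569]
force: [4.1, 3.2, -12.4]
width: 33.2
[  4.07375989   3.20005153 -12.44621491] [ 0.70113288 -1.02776853  0.76785328] [534.61621491  14.16130167 191.26266768] [ 3.13877718e+00 -6.45309280e-04  1.56884772e+00] 33.23603453048218
c_w5 origin 185 150 x 5
```

View pics/c_w5.png

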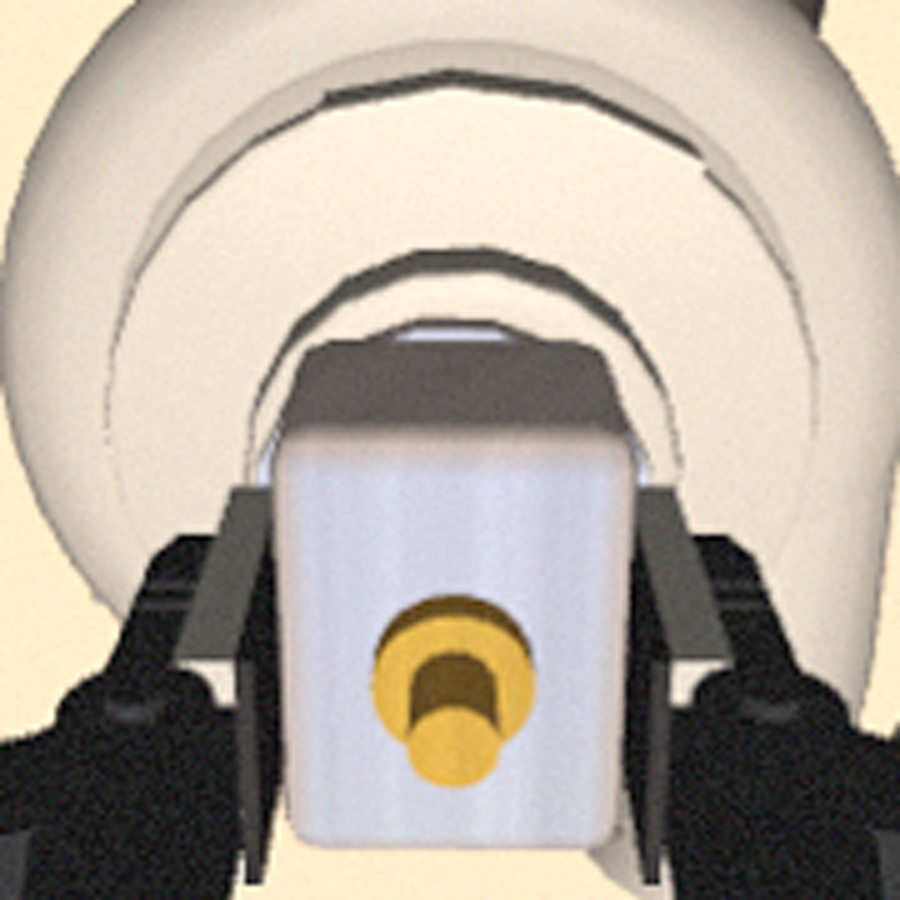

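```bash
python3 -m creep '0 0 -0.012 0 0 7 1; 0 0 -0.024 0 0 14 1; 0 0 -0.036 0 0 21 1; 0 0 -0.048 0 0 28 1; 0 0 -0.060 0 0 35 1; 0 0 -0.060 0 0 28 1; 0 0 -0.072 0 0 21 1; 0 0 -0.084 0 0 14 1; 0 0 -0.096 0 0 7 1; 0 0 -0.108 0 0 0 1'
python3 -m creep '0 0 -0.012 0 0 -7 1; 0 0 -0.024 0 0 -14 1; 0 0 -0.036 0 0 -21 1; 0 0 -0.048 0 0 -28 1; 0 0 -0.060 0 0 -35 1; 0 0 -0.060 0 0 -28 1; 0 0 -0.072 0 0 -21 1; 0 0 -0.084 0 0 -14 1; 0 0 -0.096 0 0 -7 1; 0 0 -0.108 0 0 0 1'
```

```text
clock: 7.03
eef_pos: [534.0, 14.5, 195.5]
tool_rot: [3.14, -0.002, 1.578]
force: [4.7, 3.0, -11.6]
width: 32.7
clock: 7.87
eef_pos: [534.3, 14.1, 199.8]
tool_rot: [3.139, -0.001, 1.571]
force: [3.3, 1.8, -11.9]
width: 33.0
```

```bash
python3 -m creep '0 0 -0.012 0 0 7 1; 0 0 -0.024 0 0 14 1; 0 0 -0.036 0 0 21 1; 0 0 -0.048 0 0 28 1; 0 0 -0.060 0 0 35 1; 0 0 -0.060 0 0 28 1; 0 0 -0.072 0 0 21 1; 0 0 -0.084 0 0 14 1; 0 0 -0.096 0 0 7 1; 0 0 -0.108 0 0 0 1'
python3 -m creep '0 0 -0.012 0 0 -7 1; 0 0 -0.024 0 0 -14 1; 0 0 -0.036 0 0 -21 1; 0 0 -0.048 0 0 -28 1; 0 0 -0.048 0 0 -21 1; 0 0 -0.060 0 0 -14 1; 0 0 -0.072 0 0 -7 1; 0 0 -0.084 0 0 0 1; 0 0 -0.084 0 0 0 1'
python3 - <<'E'
from h import *
s=ctrl.read_state();print(s["force"],s["torque"],s["eef_pos"],s["width"])
grab("wrist","w6")
E
```

```text
clock: 8.7
eef_pos: [533.8, 14.3, 205.3]
tool_rot: [3.14, -0.002, 1.58]
force: [1.6, 1.7, -2.1]
width: 33.1
clock: 9.45
eef_pos: [533.4, 12.9, 208.4]
tool_rot: [3.141, 0.0, 1.57]
force: [-0.4, -0.2, -1.2]
width: 33.0
[-0.41807209 -0.19639708 -1.18233971] [-0.00846474  0.00403782 -0.01168646] [533.42282086  12.9079502  208.36985317] 33.03538412222781
```

View pics/w6.png

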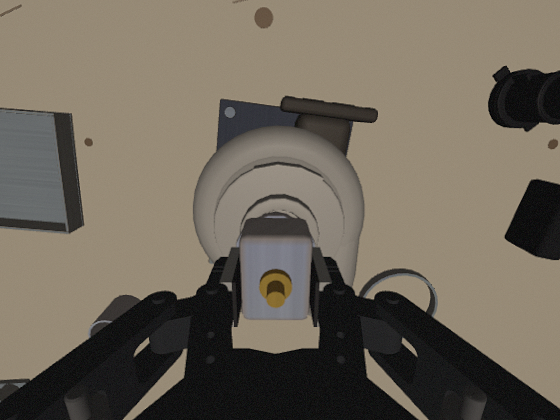

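```bash
python3 -m creep '0 0 -1 0 0 0 1; 0 0 -1.5 0 0 0 1; -1 -0.1 -1.5 0 0 0 1; -7.65 -0.5 -1.5 0 0 0 1; -7.65 -0.5 -1.5 0 0 0 1; -7.65 -0.5 -1.5 0 0 0 1; -7.65 -0.5 -1.5 0 0 0 1; -7.65 -0.5 -1.5 0 0 0 1; -7.65 -0.5 -1.5 0 0 0 1; -7.65 -0.5 -1.5 0 0 0 1'
python3 - <<'E'
from h import *
s=ctrl.read_state();print(s["force"],s["eef_pos"],s["qpos"].round(2))
grab("wrist","w7")
E
```

```text
clock: 10.33
eef_pos: [511.0, -301.0, 268.0]
tool_rot: [-3.141, 0.005, 1.569]
force: [-0.1, -0.4, -1.0]
width: 32.7
[-0.14031906 -0.39608208 -0.97811829] [ 510.9732633  -301.01754117  268.01594957] [ 0.4   0.51  0.13  1.64 -0.07  0.99  2.12]
```

View pics/w7.png

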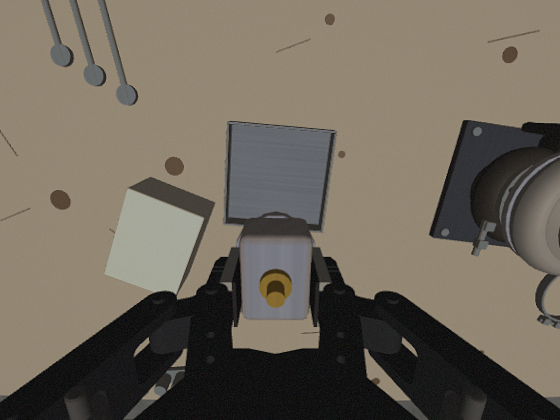

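Run:
```python
from h import *
d=grab("wrist")
C=[atz(d,p,30) for p in((228,122),(335,130),(323,232),(223,225))]
print(np.round(C),np.mean(C,0)); print(rel((511,-293,40),(np.pi,0,np.pi/2)))
print(rel(tuple(np.mean(C,0)[:2])+(40,),(np.pi,0,np.pi/2)))
```

```text
[[ 443. -364.   30.]
 [ 454. -229.   30.]
 [ 592. -238.   30.]
 [ 581. -378.   30.]] [ 517.61820772 -302.22724122   30.        ]
(array([ 0.1585608 , -0.00648382,  5.69145128]), array([-0.0440916 ,  0.18281956, -0.15826296]))
(array([-0.07166136,  0.15960816,  5.69205904]), array([-0.0440916 ,  0.18281956, -0.15826296]))
```

```bash
python3 -m creep '0 0.1 1 0 0 0 1; 0 0.1 3 0 0 0 1; 0 0.1 5 0 0 0 1; 0 0.1 5 0 0 0 1; 0 0.1 5.5 0 0 0 1; 0 0.1 5.5 0 0 0 1; 0 0.1 5.7 0 0 0 1;0 0.1 5.7 0 0 0 1'
```

```text
clock: 11.1
eef_pos: [517.1, -291.2, 38.6]
tool_rot: [-3.14, -0.003, 1.575]
force: [0.0, 0.3, -1.6]
width: 32.7
```

```bash
python3 -m creep '0 0 0.05 0 0 0 1; 0 0 0.05 0 0 0 0; 0 0 0.05 0 0 0 0; 0 0 0.05 0 0 0 0; 0 0 0.05 0 0 0 0; 0 0 -1.5 0 0 0 0; 0 0 -3 0 0 0 0; 0 0 -6 0 0 0 0; 0 0 -6 0 0 0 0; 0 0 -6 0 0 0 0'
python3 - <<'E'
from h import *
s=ctrl.read_state();print(s["force"],s["eef_pos"],s["qpos"].round(2))
grab("wrist","w8")
print(rel((510,8,330),(np.pi,0,np.pi/2)))
E
```

```text
clock: 11.93
eef_pos: [517.2, -292.8, 248.4]
tool_rot: [3.141, 0.0, 1.572]
force: [0.8, 0.1, 0.2]
width: 85.7
[0.77552782 0.10581604 0.1611702 ] [ 517.15317611 -292.77146595  248.40421951] [ 0.39  0.53  0.13  1.66 -0.08  0.95  2.11]
(array([ 7.57299904, -0.25789911, -1.8788346 ]), array([0.79553948, 0.4088645 , 0.02291972]))
```

View pics/w8.png

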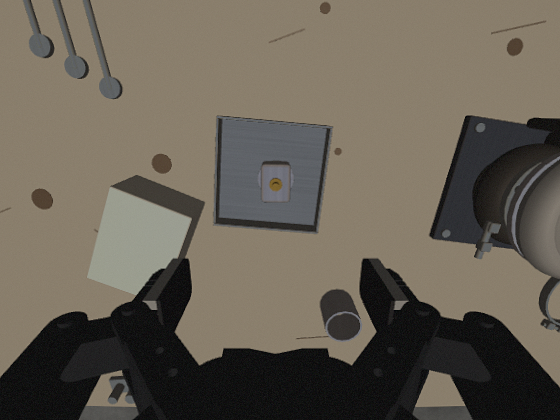

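```bash
python3 -m creep '1 0 -1.4 0 0 0 0; 7.6 0.2 -1.4 0 0 0 0; 7.6 0.2 -1.4 0 0 0 0; 7.6 0.2 -1.4 0 0 0 0; 7.6 0.2 -1.4 0 0 0 0; 7.6 0.2 -1.4 0 0 0 0; 7.6 0.2 -1.4 0 0 0 0; 7.6 0.2 -1.4 0 0 0 0; 7.6 0.2 -1.4 0 0 0 0; 7.6 0.2 -1.4 0 0 0 0'
python3 - <<'E'
from h import *
import pickle
s=ctrl.read_state();print(s["force"],s["eef_pos"],s["tool_rot"])
d=grab("wrist");pickle.dump(d,open("w9.pkl","wb"))
d["img"]=np.clip(d["img"]*1.7,0,255).astype('uint8')
c=proj(d,(532.5,14.5,174));print(c);crop(d,c,60,10,"c_w9") if False else crop(d,c,50,8,"c_w9")
E
```

```text
clock: 12.82
eef_pos: [525.3, 13.4, 302.1]
tool_rot: [3.141, -0.001, 1.576]
force: [-0.7, -0.6, 0.2]
width: 85.2
[-0.7486377  -0.55848925  0.19645598] [525.30197836  13.42937536 302.13543531] [ 3.14080724e+00 -5.76463112e-04  1.57647141e+00]
[276.96346137 203.95463698]
c_w9 origin 226 153 x 8
```

View pics/c_w9.png

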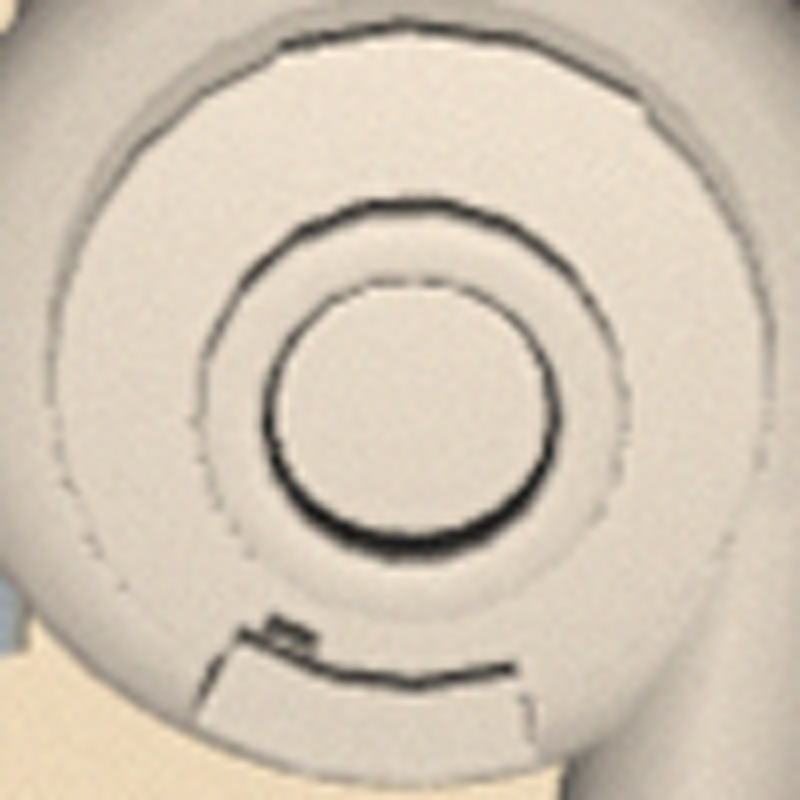

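Run:
```python
from h import *
import pickle
d=pickle.load(open("w9.pkl","rb"))
f=lambda x,y:(226-.45+x/8,153-.45+y/8)
for z in(174,):
  l,r,t,b=[atz(d,f(*p),z) for p in((263,415),(562,415),(412,277),(412,562))]
  c=(l+r+t+b)/4;print(l.round(1),r.round(1),t.round(1),b.round(1),c.round(1), np.linalg.norm(l-r),np.linalg.norm(t-b))
  c2=np.array([(t+b)[0]/2,(l+r)[1]/2])
  for p in((240,632),(515,665),(197,718),(545,750)):
    q=atz(d,f(*p),175)[:2]-c2; print(np.linalg.norm(q).round(1),np.degrees(np.arctan2(q[1],q[0])).round(1))
  for p in((285,47),(640,100)):
    q=atz(d,f(*p),175)[:2]-c2; print(np.linalg.norm(q).round(1),np.degrees(np.arctan2(q[1],q[0])).round(1))
```

```text
[533.1  -3.4 174. ] [532.9  32.7 174. ] [515.8  14.5 174. ] [552.   14.7 174. ] [533.4  14.6 174. ] 36.187306279883224 36.13187868832025
34.4 -38.1
33.9 22.5
47.1 -34.7
46.2 21.6
47.8 -161.8
47.3 146.6
```

Run:
```python
from h import *
import pickle
w1=pickle.load(open("w1.pkl","rb"));print("purple",atz(w1,(383,158),20),"driver head",atz(w1,(330,265),30))
print(rel((440,287,170),(np.pi,0,np.radians(20))))
```

```text
purple [404.21673879 406.83415967  20.        ] driver head [574.23086203 336.50923743  30.        ]
(array([ 6.90253315, -2.1176247 ,  3.29506096]), array([4.12618877e-02, 1.45430677e-02, 7.01174887e+01]))
```

```bash
python3 -m creep '6.9 -2.12 0.5 0 0 70 0; 6.9 -2.12 0.5 0 0 70 0; 6.9 -2.12 0.5 0 0 70 0; 6.9 -2.12 0.5 0 0 70 0; 6.9 -2.12 1.5 0 0 70 0; 6.9 -2.12 3.3 0 0 70 0; 6.9 -2.12 3.3 0 0 70 0; 6.9 -2.12 3.3 0 0 70 0; 6.9 -2.12 3.3 0 0 70 0; 6.9 -2.12 3.3 0 0 70 0'
python3 - <<'E'
from h import *
import pickle
s=ctrl.read_state();print(s["eef_pos"],s["tool_rot"],s["qpos"].round(2))
d=grab("wrist");pickle.dump(d,open("w10.pkl","wb"))
print(proj(d,(440,287,62)),proj(d,(440,287,0)))
d["img"]=np.clip(d["img"]*1.7,0,255).astype('uint8')
crop(d,proj(d,(440,287,30)),75,5,"c_w10")
E
```

```text
clock: 13.7
eef_pos: [437.6, 288.0, 166.2]
tool_rot: [3.141, 0.006, 0.358]
force: [-1.2, 0.8, 0.5]
width: 85.3
[437.62716068 287.95313614 166.18120737] [3.1406264  0.00628291 0.35829769] [-0.83  0.56  0.29  1.94 -0.24  0.69 -0.03]
[277.12230919 205.99114247] [277.09339933 188.96371171]
c_w10 origin 202 121 x 5
```

View pics/c_w10.png

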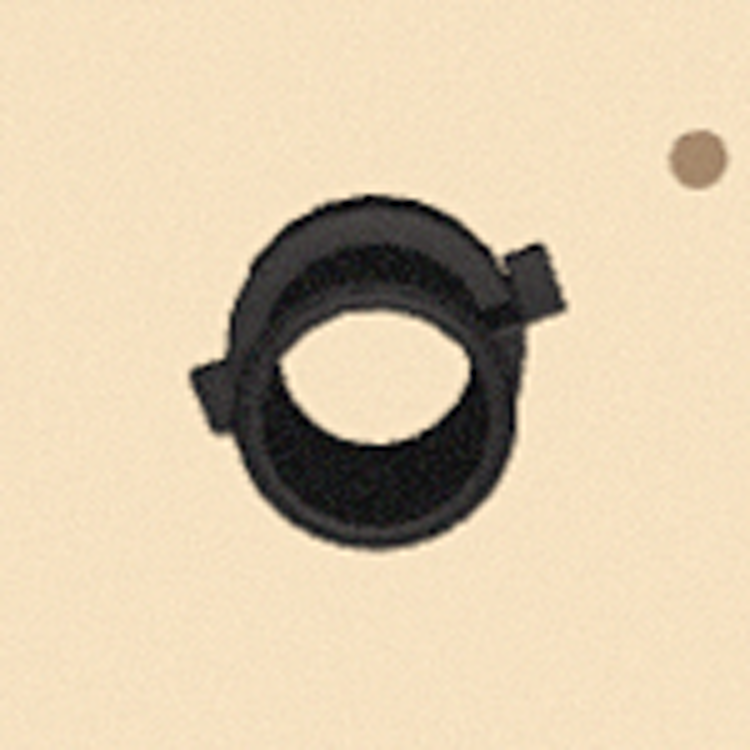

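Run:
```python
from h import *
import pickle
d=pickle.load(open("w10.pkl","rb"));w1=pickle.load(open("w1.pkl","rb"));w2=pickle.load(open("w2.pkl","rb"))
f=lambda x,y:(202-.4+x/5,121-.4+y/5)
g=lambda x,y:(260-.4+x/7,140-.4+y/7); h=lambda x,y:(425-.4+x/7,62-.4+y/7)
p=atz(d,f(554.5,277),5);q=atz(d,f(204,403.5),5);v=p-q
print(p,q,np.linalg.norm(v),np.degrees(np.arctan2(v[1],v[0])),(p+q)/2)
print("rim",atz(d,f(376,418),62),tri((d,f(376,418)),(w1,g(312,335)),(w2,h(367,290))))
print(np.linalg.norm(atz(d,f(235,418),62)-atz(d,f(516,418),62)))
print(rel((441,287,22),(np.pi,0,np.radians(20))))
```

```text
[469.56786971 314.44923915   5.        ] [409.17743912 262.08825747   5.        ] 79.92919684998137 40.926630286882904 [439.37265442 288.26874831   5.        ]
rim [439.15195955 288.44976087  62.        ] (array([439.22923161, 287.97653725,  59.82800366]), [0.2, 0.3, 0.1])
49.582506574686235
(array([ 5.80899722e-02, -3.54189179e-03,  3.64134389e+00]), array([0.10546222, 0.22390137, 0.1091729 ]))
```

```bash
python3 -m creep '0.04 0.01 1 0 0 0 0; 0.04 0.01 2 0 0 0 0; 0.04 0.01 3 0 0 0 0; 0.04 0.01 3.6 0 0 0 0; 0.04 0.01 3.6 0 0 0 0; 0.04 0.01 3.6 0 0 0 1; 0.04 0.01 3.6 0 0 0 1; 0.04 0.01 3.6 0 0 0 1; 0.04 0.01 3.6 0 0 0 1; 0.04 0.01 3.6 0 0 0 1'; python3 -m creep '0 0 0 0 0 0 1; 0 0 -1 0 0 0 1; 0 0 -2 0 0 0 1; 0 0 -3 0 0 0 1; 0 0 -4 0 0 0 1; 0 0 -5 0 0 0 1; 0 0 -5.5 0 0 0 1;  0 0 -5.5 0 0 0 1'
python3 - <<'E'
from h import *
import pickle
s=ctrl.read_state();print(s["eef_pos"],s["tool_rot"],s["qpos"].round(2),s["force"])
d=grab("wrist","w11");pickle.dump(d,open("w11.pkl","wb"))
E
```

```text
clock: 14.58
eef_pos: [442.9, 287.3, 28.4]
tool_rot: [-3.141, -0.003, 0.361]
force: [-1.0, -1.4, 7.1]
width: 47.3
clock: 15.25
eef_pos: [445.0, 288.8, 252.6]
tool_rot: [-3.138, -0.013, 0.362]
force: [1.9, 0.7, -1.8]
width: 46.8
[445.02243991 288.82353416 252.64423638] [-3.13765012 -0.0125056   0.36175496] [-0.87  0.44  0.35  1.84 -0.19  0.88 -0.07] [ 1.91874777  0.71016799 -1.82534336]
```

View pics/w11.png

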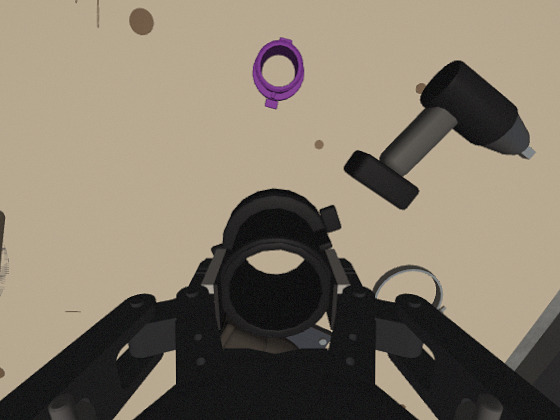

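Run:
```python
from h import *
import pickle
d=pickle.load(open("w11.pkl","rb"));d["img"]=np.clip(d["img"]*2.5,0,255).astype('uint8')
crop(d,(278,265),85,5,"c_w11")
```

```text
c_w11 origin 193 180 x 5
```

View pics/c_w11.png

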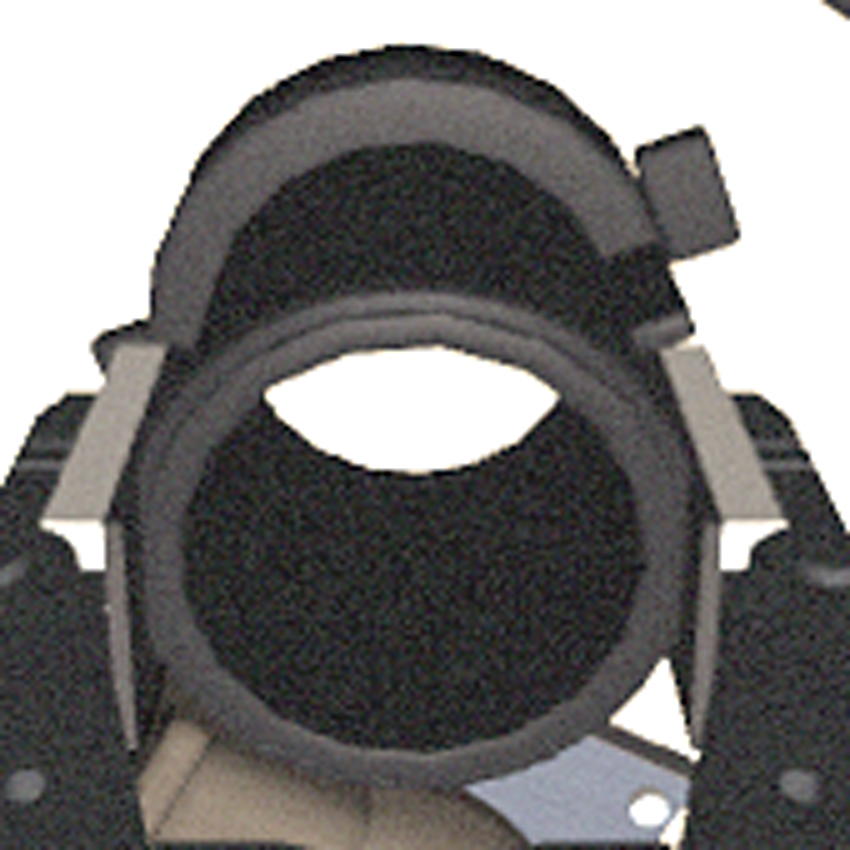

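Run:
```python
from h import *
import pickle
d=pickle.load(open("w11.pkl","rb"))
s=dict(eef=np.array([445.02,288.82,252.64]),rot=(-3.13765,-0.0125056,0.36175))
Rt=R.from_euler('xyz',s["rot"]);TW=lambda p:Rt.inv().apply(p-s["eef"])
f=lambda x,y:(193-.4+x/5,180-.4+y/5)
foot=252.64-28.4
e=[TW(atz(d,f(*p),foot+5)) for p in((700,128),(738,240),(719,184))]
print(np.round(e,1))
rc=TW(atz(d,f(415,540),foot+62));print("rim c",rc)
l=TW(atz(d,f(140,540),foot+62));r=TW(atz(d,f(690,540),foot+62));print(l,r,TW(atz(d,f(415,45),foot)))
v=e[2][:2]-rc[:2];print(np.linalg.norm(v),np.degrees(np.arctan2(v[1],v[0])))
v=e[1]-e[0];print("edge",np.degrees(np.arctan2(-v[0],v[1])))
```

```text
[[ 35.  -23.8  23.9]
 [ 40.5  -9.5  23.9]
 [ 37.7 -16.8  23.9]]
rim c [  0.94333805  -4.75003468 -33.57236314]
[-22.52911048  -4.93362714 -33.86519393] [ 24.54643275  -4.49132257 -33.27819461] [  1.07356124 -32.88663339  28.54552924]
38.694379814450414 -18.06795944746961
edge -20.947945709177155
```

Run:
```python
from h import *
print(rel((535.2,13.2,252),(np.pi,0,np.radians(47.1))))
```

```text
(array([-0.28939644,  7.24090137, -0.07733433]), array([ -0.05270267,  -0.47520016, -26.35742931]))
```

```bash
python3 -m creep '-0.04 1 -0.1 0 -0.5 -4 1; -0.29 7.24 -0.1 0 -0.5 -26.4 1; -0.29 7.24 -0.1 0 -0.5 -26.4 1; -0.29 7.24 -0.1 0 -0.5 -26.4 1; -0.29 7.24 -0.1 0 -0.5 -26.4 1; -0.29 7.24 -0.1 0 -0.5 -26.4 1; -0.29 7.24 -0.1 0 -0.5 -26.4 1; -0.29 7.24 -0.1 0 -0.5 -26.4 1; -0.29 7.24 -0.1 0 -0.5 -26.4 1; -0.29 7.24 -0.1 0 -0.5 -26.4 1'
python3 - <<'E'
from h import *
import pickle
s=ctrl.read_state();print(s["eef_pos"],s["tool_rot"],s["qpos"].round(2),s["force"])
d=grab("wrist");pickle.dump(d,open("w12.pkl","wb"));d["img"]=np.clip(d["img"]*2,0,255).astype('uint8')
crop(d,(278,240),100,4,"c_w12")
for n in("scene","top"):
    d=grab(n);d["img"]=np.clip(d["img"]*2,0,255).astype('uint8');crop(d,proj(d,(533,14,190)),40,8,"c_"+n+"12")
print(rel((535.2,13.2,218),(np.pi,0,np.radians(47.1))))
E
```

```text
clock: 16.13
eef_pos: [532.5, 12.5, 249.0]
tool_rot: [-3.137, 0.009, 0.822]
force: [-0.8, 1.1, -1.8]
width: 46.9
[532.49751786  12.5139936  248.96594503] [-3.13746417  0.00941068  0.82159236] [-0.25  0.45  0.25  1.82 -0.14  0.9   0.88] [-0.77497863  1.11332463 -1.8423153 ]
c_w12 origin 178 140 x 4
c_scene12 origin 252 148 x 8
c_top12 origin 239 175 x 8
(array([0.02736257, 0.06498949, 0.7848474 ]), array([-0.19955859,  0.4950275 ,  0.19532239]))
```

View pics/c_w12.png

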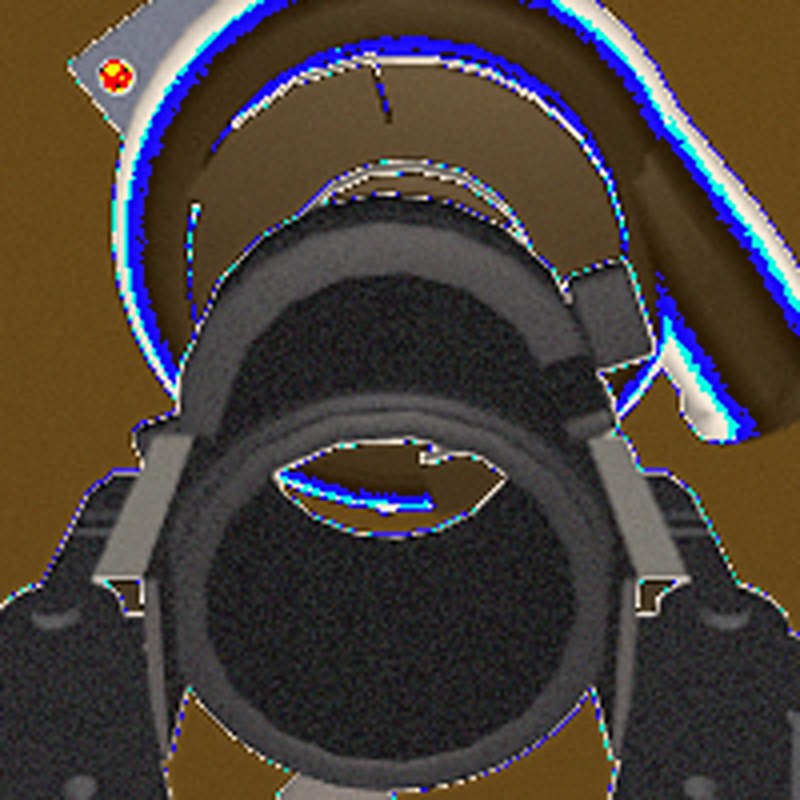

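View pics/c_scene12.png

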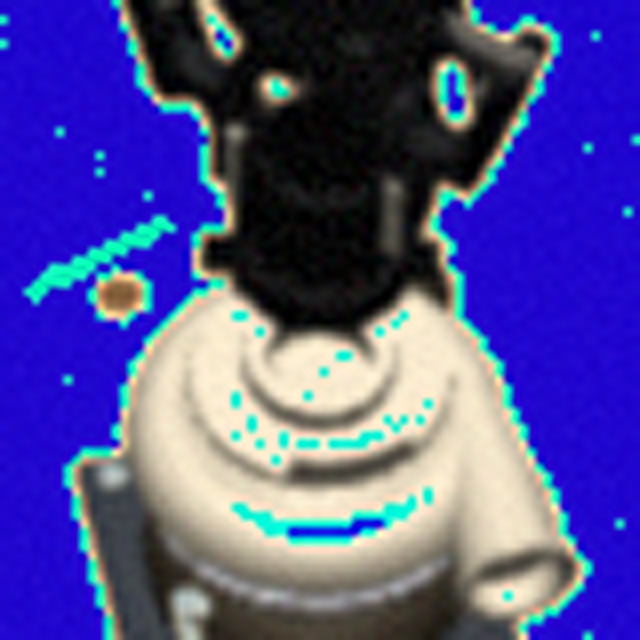

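```bash
python3 -m creep '0.03 0.065 0.6 0 0.5 0 1; 0.03 0.065 0.88 0 0.5 0 1; 0.03 0.065 0.88 0 0.5 0 1; 0.03 0.065 0.88 0 0.5 0 1'
python3 - <<'E'
from h import *
import pickle
s=ctrl.read_state();print(s["eef_pos"],s["tool_rot"],s["force"])
d=grab("wrist");pickle.dump((d,s),open("w13.pkl","wb"));d["img"]=np.clip(d["img"].astype(float)*2,0,255).astype('uint8')
crop(d,(278,240),100,4,"c_w13")
d=grab("top");d["img"]=np.clip(d["img"].astype(float)*2,0,255).astype('uint8');crop(d,proj(d,(533,14,190)),40,8,"c_top13")
print(rel((535.2,13.2,218),(np.pi,0,np.radians(47.1))))
E
```

```text
clock: 16.62
eef_pos: [535.4, 12.5, 214.3]
tool_rot: [-3.138, 0.001, 0.824]
force: [0.6, -0.8, -0.7]
width: 47.2
[535.40489481  12.54136271 214.32492024] [-3.13826148e+00  5.58250335e-04  8.24491903e-01] [ 0.57249889 -0.80499679 -0.71494017]
c_w13 origin 178 140 x 4
c_top13 origin 239 175 x 8
(array([-0.00036133, -0.04437764, -0.06476021]), array([-0.06967588, -0.07804139,  0.09179507]))
```

View pics/c_w13.png

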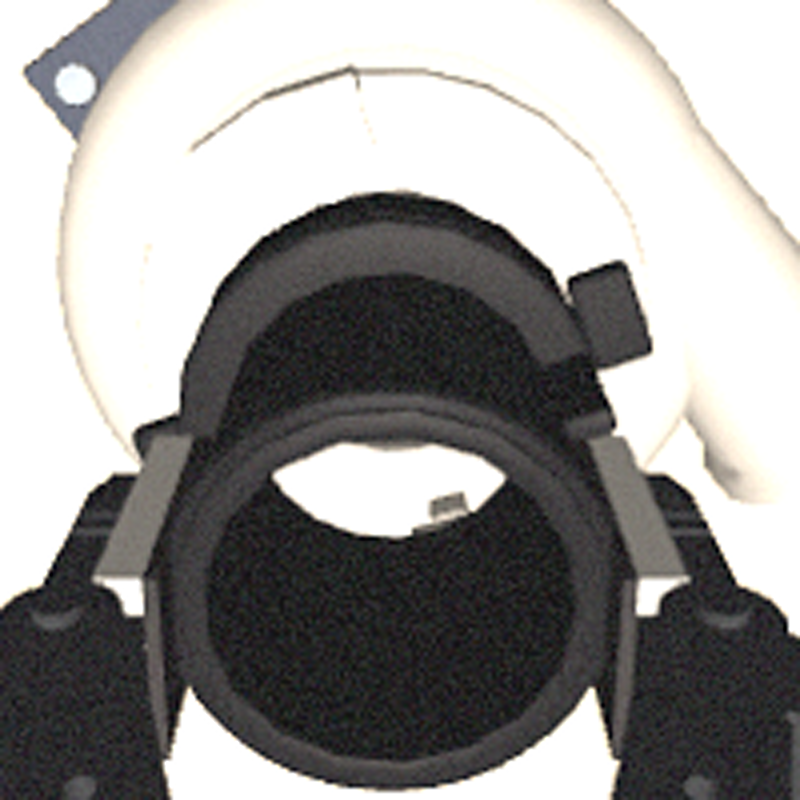

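View pics/c_top13.png

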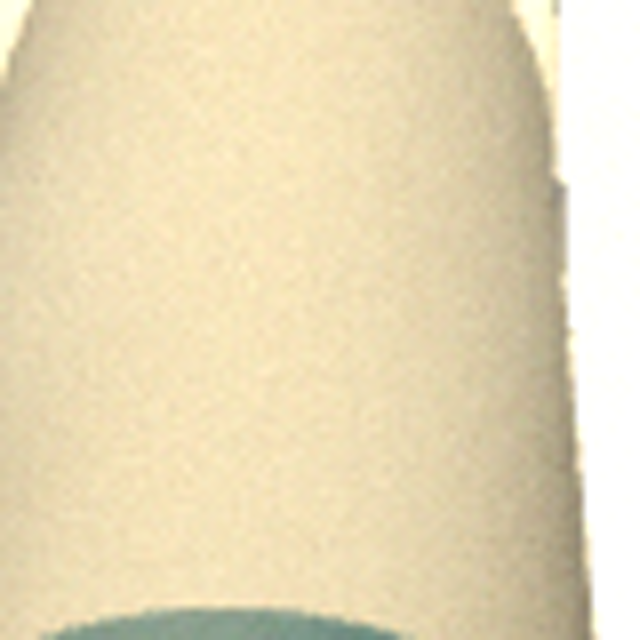

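Run:
```python
from h import *
import pickle
from scipy.optimize import least_squares
d,s=pickle.load(open("w13.pkl","rb"))
g=d["img"].mean(2)
pts=[]
for u in range(232,318):           # top boundary of dark
    col=g[150:260,u]; idx=np.where(col<50)[0]
    # first row where dark run >=4
    for i in idx:
        if (col[i:i+5]<55).all(): pts.append((u,150+i-0.5));break
pts=np.array(pts);print(pts[::6].tolist())
Rt=R.from_euler('xyz',s["tool_rot"]);e=s["eef_pos"]
foot=e[2]-28.4
P=[]
for p in pts:
    q=atz(d,p,foot); P.append(Rt.inv().apply(q-e)[:2])
P=np.array(P);print(P[::6].round(1).tolist())
m=(P[:,0]>-24)&(P[:,0]<22)
f=lambda c:np.hypot(P[m,0]-c[0],P[m,1]-c[1])-31.5
r=least_squares(f,[0,0],loss='soft_l1');print("foot c",r.x,"rms",np.sqrt((f(r.x)**2).mean()))
f3=lambda c:np.hypot(P[m,0]-c[0],P[m,1]-c[1])-c[2]
r=least_squares(f3,[0,0,31],loss='soft_l1');print("free",r.x)
```

```text
[[232.0, 211.5], [238.0, 204.5], [244.0, 198.5], [250.0, 195.5], [256.0, 192.5], [262.0, 190.5], [268.0, 188.5], [274.0, 187.5], [280.0, 188.5], [286.0, 189.5], [292.0, 190.5], [298.0, 194.5], [304.0, 196.5], [310.0, 202.5], [316.0, 208.5]]
[[-26.4, -18.2], [-22.5, -22.7], [-18.7, -26.5], [-15.0, -28.4], [-11.3, -30.2], [-7.7, -31.5], [-4.1, -32.7], [-0.4, -33.3], [3.2, -32.7], [6.8, -32.1], [10.4, -31.5], [14.1, -29.0], [17.7, -27.7], [21.5, -23.9], [25.3, -20.1]]
foot c [ 0.30114348 -1.26741552] rms 0.33892741632439694
free [ 0.16345837 -3.43118425 29.53939604]
```

```bash
python3 -m creep '0 -0.025 0.1 0 0 0 1; 0 -0.025 0.2 0 0 0 1; 0 -0.025 0.3 0 0 0 1; 0 -0.025 0.38 0 0 0 1; 0 -0.025 0.38 0 0 0 1'
```

```text
clock: 17.13
eef_pos: [534.7, 11.9, 198.7]
tool_rot: [-3.139, 0.001, 0.822]
force: [-0.9, -0.0, -1.8]
width: 46.9
```

```bash
python3 -m creep '0 0 0.06 0 0 0 1; 0 0 0.12 0 0 0 1; 0 0 0.18 0 0 0 1; 0 0 0.18 0 0 0 1'
python3 - <<'E'
from h import *
d=grab("wrist");d["img"]=np.clip(d["img"].astype(float)*1.6,0,255).astype('uint8')
crop(d,(278,240),100,4,"c_w14");s=ctrl.read_state();print(s["force"],s["torque"])
E
```

```text
clock: 17.47
eef_pos: [535.0, 11.9, 191.7]
tool_rot: [-3.139, 0.0, 0.822]
force: [0.6, 0.1, -1.7]
width: 47.2
c_w14 origin 178 140 x 4
[-0.47659645 -0.02515631 -2.17612729] [ 0.0541527   0.02485991 -0.0398765 ]
```

View pics/c_w14.png

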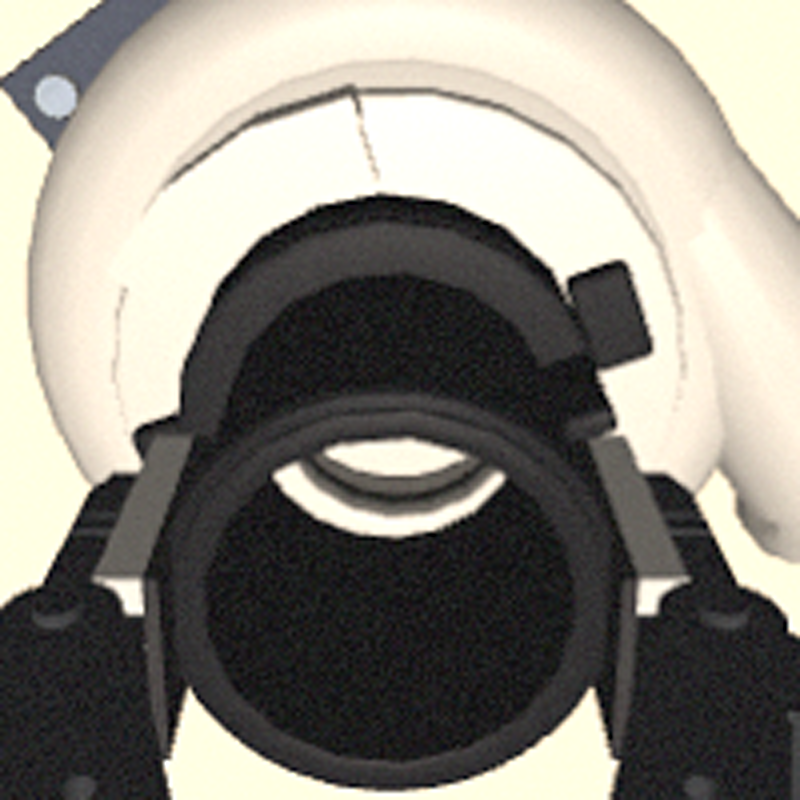

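```bash
python3 -m creep '0 0 0.04 0 0 0 1; 0 0 0.08 0 0 0 1; 0 0 0.12 0 0 0 1; 0 0 0.12 0 0 0 1'
python3 - <<'E'
from h import *
s=ctrl.read_state();print(s["eef_pos"],s["force"],s["torque"])
E
```

```text
clock: 17.85
eef_pos: [535.4, 11.9, 191.2]
tool_rot: [-3.14, -0.002, 0.822]
force: [-8.7, 0.1, 28.4]
width: 46.7
[535.43083931  11.90770465 191.19277591] [-8.65794304  0.14758637 28.43211589] [0.01137803 2.05407172 0.03652166]
```

```bash
python3 -m creep '-0.02 -0.02 -0.06 0 0 0 1; -0.02 -0.02 -0.08 0 0 0 1; -0.03 -0.02 -0.08 0 0 7 1; -0.03 -0.02 -0.08 0 0 14 1; -0.03 -0.03 -0.08 0 0 21 1'
python3 - <<'E'
from h import *
s=ctrl.read_state();print(s["eef_pos"],s["force"],s["torque"])
E
```

```text
clock: 18.27
eef_pos: [534.5, 11.6, 191.4]
tool_rot: [-3.14, -0.001, 0.45]
force: [-0.1, -0.2, 4.3]
width: 47.0
[534.46221889  11.58572671 191.40172116] [-0.13327947 -0.16690201  4.28329316] [-0.05414565  0.1587844   0.11236021]
```

```bash
python3 -m creep '0 0 0 0 0 7 1; 0 0 0 0 0 14 1; -0.01 0 0 0 0 21 1; -0.01 0 0 0 0 28 1; -0.01 -0.01 0 0 0 35 1; -0.01 -0.01 0 0 0 42 1'
python3 - <<'E'
from h import *
s=ctrl.read_state();print(s["eef_pos"],s["tool_rot"],s["force"],s["torque"],s["width"])
d=grab("wrist");d["img"]=np.clip(d["img"].astype(float)*1.6,0,255).astype('uint8')
crop(d,(278,240),100,4,"c_w15")
E
```

```text
clock: 18.77
eef_pos: [533.9, 12.1, 191.4]
tool_rot: [-3.14, -0.0, -0.283]
force: [-0.1, 2.4, 6.8]
width: 47.0
[533.93560323  12.13243755 191.40351387] [-3.13966574e+00 -1.86749921e-04 -2.82708533e-01] [-0.05220957  2.41632534  6.83496939] [0.43603825 0.24238349 0.21534106] 47.03757140515029
c_w15 origin 178 140 x 4
```

View pics/c_w15.png

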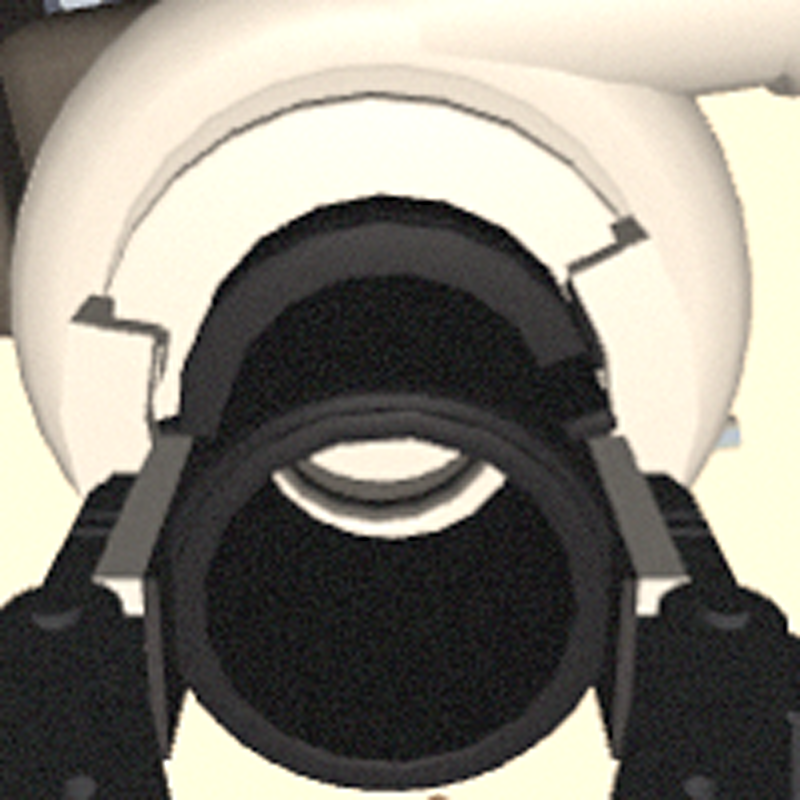

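```bash
python3 -m creep '0 0 0 0 0 6 1; 0 0 0 0 0 12 1; 0 0 0 0 0 15 1; 0 0 0 0 0 18 1; 0 0 0 0 0 18 1'
python3 - <<'E'
from h import *
s=ctrl.read_state();print(s["eef_pos"],s["tool_rot"],s["force"],s["torque"],s["width"])
E
```

```text
clock: 19.23
eef_pos: [532.1, 11.1, 191.3]
tool_rot: [3.139, 0.003, -0.589]
force: [-5.1, -1.8, 10.2]
width: 46.7
[532.10213397  11.05863512 191.28248826] [ 3.13934814e+00  2.54252234e-03 -5.88788771e-01] [-5.09607211 -1.79900007 10.23061589] [-0.47324212  1.12785991  1.07376469] 46.746575196715426
```

```bash
python3 -m creep '0 0 0 0 0 4 1; 0 0 0 0 0 6 1; 0 0 0 0 0 6 1'
python3 - <<'E'
from h import *
import pickle
s=ctrl.read_state();print(s["eef_pos"],s["tool_rot"],s["force"],s["torque"],s["width"])
d=grab("wrist");pickle.dump((d,s),open("w16.pkl","wb"));d["img"]=np.clip(d["img"].astype(float)*2,0,255).astype('uint8')
crop(d,(278,240),100,4,"c_w16")
E
```

```text
clock: 19.48
eef_pos: [531.6, 11.1, 191.3]
tool_rot: [3.139, 0.003, -0.695]
force: [-6.2, -1.8, 11.1]
width: 46.3
[531.62247207  11.14378468 191.27235486] [ 3.13931839  0.00346974 -0.69490128] [-6.18376379 -1.77344419 11.05130123] [-0.38114804  1.38283894  0.75693964] 46.25725260107882
c_w16 origin 178 140 x 4
```

View pics/c_w16.png

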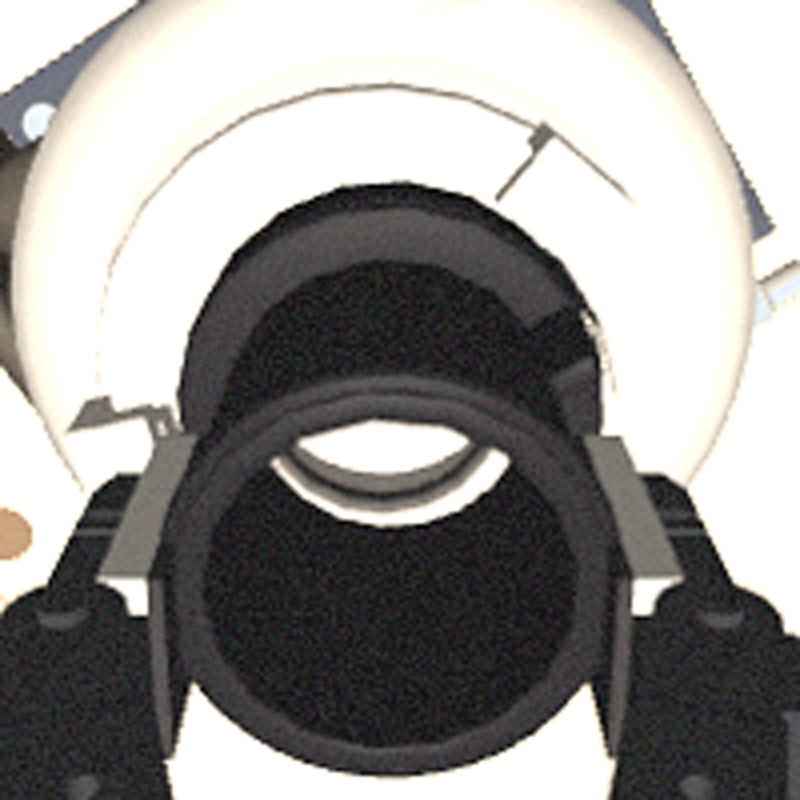

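```bash
python3 -m creep '0 0 -0.03 0 0 6 1; 0 0 -0.03 0 0 6 0; 0 0 -0.03 0 0 6 0; 0 0 -0.03 0 0 6 0; 0 0 -0.03 0 0 6 0; 0 0 -0.5 0 0 6 0; 0 0 -1.2 0 0 6 0; 0 0 -2.2 0 0 6 0; 0 0 -3 0 0 6 0; 0 0 -3 0 0 6 0'
python3 - <<'E'
from h import *
import pickle
s=ctrl.read_state();print(s["eef_pos"],s["tool_rot"],s["force"],s["torque"],s["width"])
d=grab("wrist");pickle.dump((d,s),open("w17.pkl","wb"));d["img"]=np.clip(d["img"].astype(float)*2,0,255).astype('uint8')
crop(d,(278,220),100,4,"c_w17")
E
```

```text
clock: 20.37
eef_pos: [536.9, 10.6, 316.7]
tool_rot: [-3.133, -0.006, -0.8]
force: [0.5, 0.1, 0.4]
width: 85.3
[536.92843841  10.61665156 316.72657864] [-3.13287367 -0.00572292 -0.80049809] [0.50956997 0.11942969 0.37690433] [-0.04620546 -0.06819058 -0.0303607 ] 85.29606110735534
c_w17 origin 178 120 x 4
```

View pics/c_w17.png

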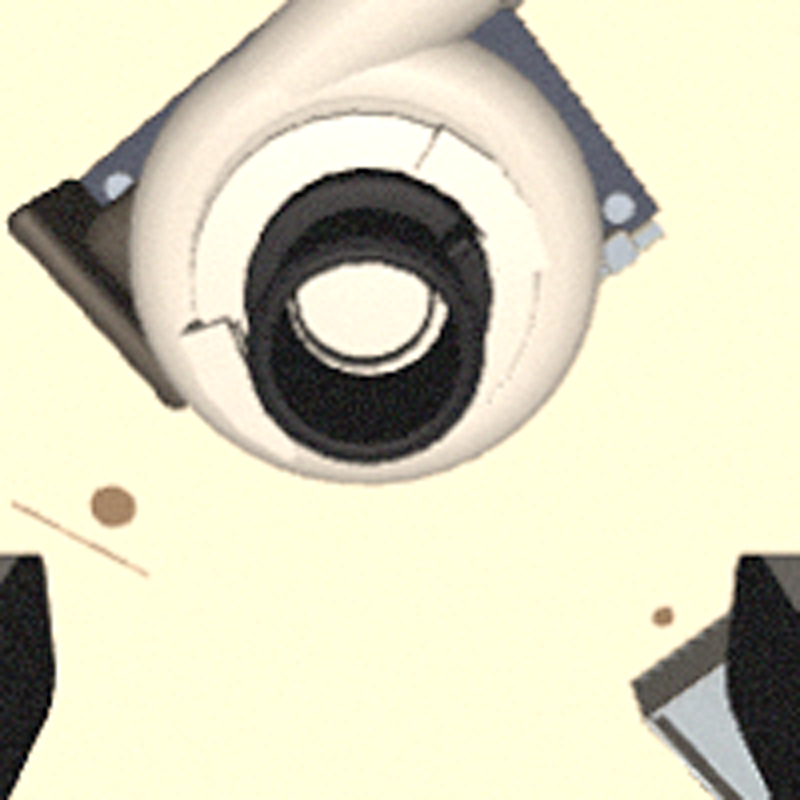

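Run:
```python
from h import *
import pickle
d,s=pickle.load(open("w17.pkl","rb"))
f=lambda x,y:(178-.4+x/4,120-.4+y/4)
c=np.array([533.7,14.6])
for z in(176,179):
  for p in((440,210),(458,242),(475,240)):
    q=atz(d,f(*p),z)[:2]-c;print(z,p,np.hypot(*q).round(1),np.degrees(np.arctan2(q[1],q[0])).round(1))
for p in((440,125),(415,168)):
    q=atz(d,f(*p),175)[:2]-c;print(p,np.hypot(*q).round(1),np.degrees(np.arctan2(q[1],q[0])).round(1))
rc=atz(d,f(368,348),225);print("rim centre",rc)
i=np.clip(d["img"].astype(float)*3,0,255).astype('uint8');d["img"]=i;crop(d,(285,180),35,11,"c_w17b")
```

```text
176 (440, 210) 30.8 5.0
176 (458, 242) 28.8 -12.3
176 (475, 240) 32.6 -15.7
179 (440, 210) 31.2 5.8
179 (458, 242) 29.0 -11.1
179 (475, 240) 32.7 -14.5
(440, 125) 48.4 20.7
(415, 168) 36.6 22.8
rim centre [537.78435096  15.41342604 225.        ]
c_w17b origin 250 145 x 11
```

View pics/c_w17b.png

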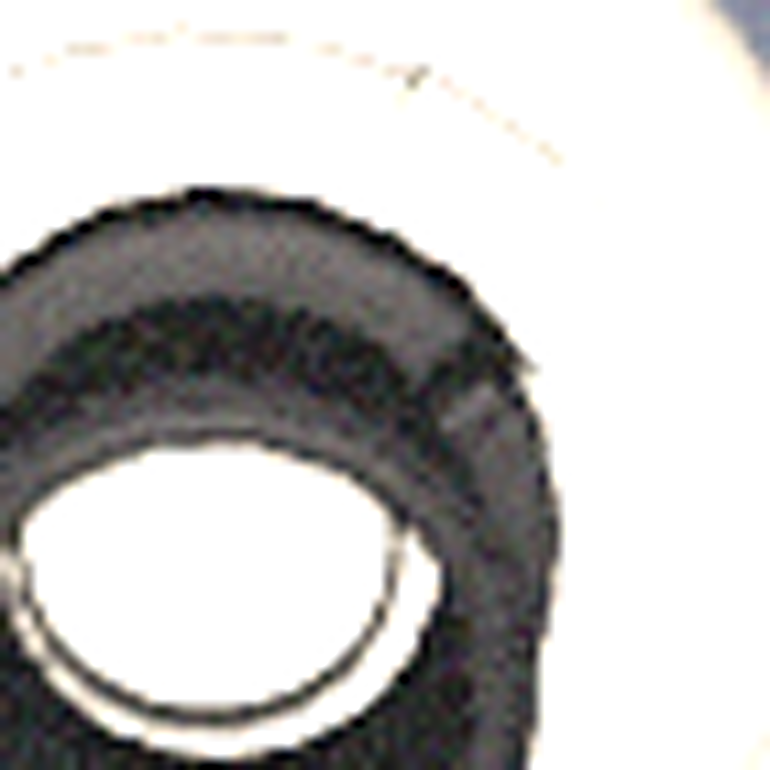

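Run:
```python
from h import *
import pickle
d,s=pickle.load(open("w13.pkl","rb"));e=pickle.load(open("w16.pkl","rb"));g=pickle.load(open("w17.pkl","rb"))
out=[]
for (d,n,oy) in((d,"a",0),(e[0],"b",0),(g[0],"c",0)):
    i=np.clip(d["img"].astype(float)*4,0,255).astype('uint8');d=dict(d);d["img"]=i
    c=(312,225) if n!="c" else (291,182)
    crop(d,c,22,16,"rib_"+n)
A=[cv2.resize(cv2.imread(f"pics/rib_{n}.png"),(400,400)) for n in"ab"]
cv2.imwrite("pics/rib.png",np.hstack(A))
```

```text
rib_a origin 290 203 x 16
rib_b origin 290 203 x 16
rib_c origin 269 160 x 16
```

View pics/rib.png

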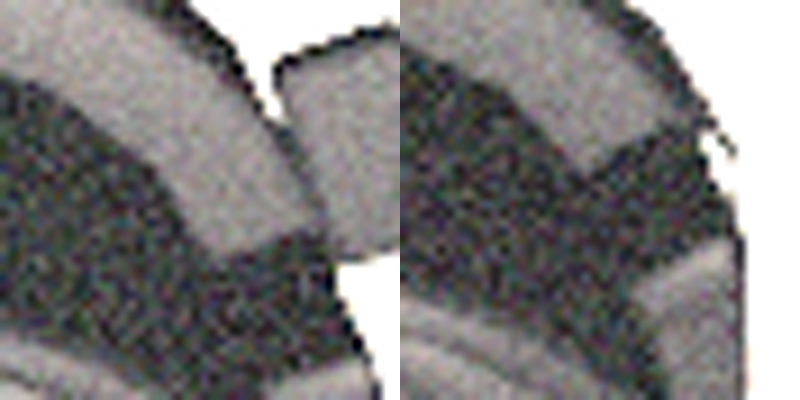

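View pics/rib_c.png

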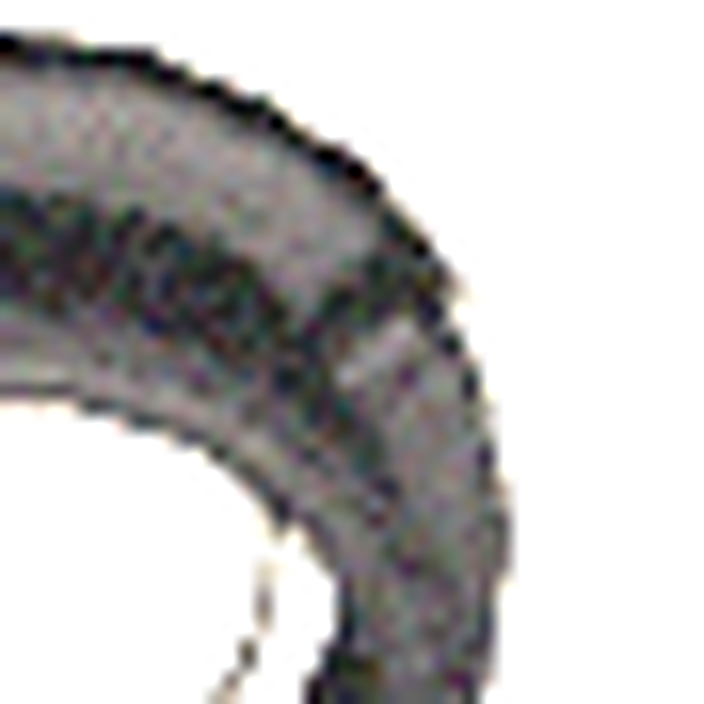

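Run:
```python
from h import *
import pickle
D={k:pickle.load(open(f,"rb")) for k,f in(("a","w13.pkl"),("b","w16.pkl"),("c","w17.pkl"))}
pts={"a":(290,203,9.09,(215,258),(318,232),201.9),"b":(290,203,9.09,(185,180),(280,120),179),"c":(269,160,16,(308,322),(385,247),179)}
for k,(ox,oy,sc,i,o,z) in pts.items():
    d,s=D[k];Rt=R.from_euler('xyz',s["tool_rot"])
    q=[atz(d,(ox-.45+p[0]/sc,oy-.45+p[1]/sc),z) for p in(i,o)]
    # tool-frame centre: held ones (0.3,-1.3)
    for nm,c in(("held",(s["eef_pos"]+Rt.apply([0.3,-1.5,0]))[:2]),("inlet",np.array([533.7,14.6]))):
        print(k,nm,[(np.hypot(*(x[:2]-c)).round(1),np.degrees(np.arctan2(*(x[:2]-c)[::-1])).round(1)) for x in q])
    v=q[1]-q[0];print(k,"edge dir",np.degrees(np.arctan2(v[1],v[0])).round(1),"yaw",np.degrees(s["tool_rot"][2]).round(1))
```

```text
a held [(np.float64(23.9), np.float64(72.8)), (np.float64(30.5), np.float64(70.5))]
a inlet [(np.float64(23.4), np.float64(70.3)), (np.float64(30.0), np.float64(68.6))]
a edge dir 62.5 yaw 47.2
b held [(np.float64(26.7), np.float64(-0.0)), (np.float64(33.6), np.float64(-1.1))]
b inlet [(np.float64(25.9), np.float64(-5.5)), (np.float64(32.9), np.float64(-5.5))]
b edge dir -5.2 yaw -39.8
c held [(np.float64(21.3), np.float64(2.5)), (np.float64(27.9), np.float64(1.7))]
c inlet [(np.float64(25.9), np.float64(-5.0)), (np.float64(32.5), np.float64(-4.1))]
c edge dir -0.9 yaw -45.9
```

```bash
python3 -m creep '0 0 -1 0 0 0 0; 0 0 -1 0 0 0 0;0 0 -1 0 0 0 0'
python3 - <<'E'
from h import *
d=grab("scene");d["img"]=np.clip(d["img"].astype(float)*1.6,0,255).astype('uint8');cv2.imwrite("pics/s_end.png",d["img"][:,:,::-1])
E
```

```text
clock: 20.67
eef_pos: [534.0, 11.7, 351.4]
tool_rot: [-3.139, 0.001, -0.8]
force: [0.2, -0.4, -0.8]
width: 85.5
```

View pics/s_end.png

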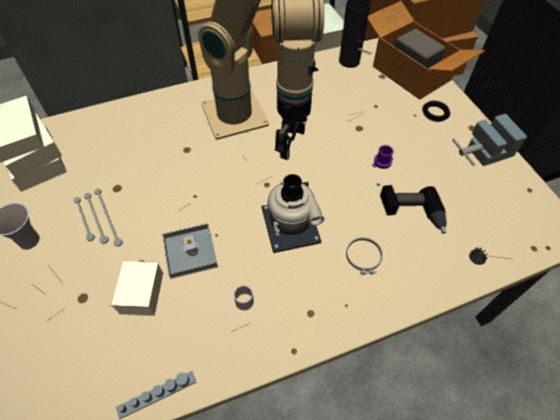

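The end picture shows the bung in the tray at (190,243) and the connector on the inlet at (292,188). The bystanders and the purple look-alike at (384,156) are where they were, and the gripper is clear.

```bash
python3 -c "
from cell import ctrl
print(ctrl.finish_job())"
```

```text
the job is handed in; nothing more can be done
None
```

The bung is out and in the steel tray, and the black connector is on the inlet and turned home against the stops. I handed the job in at about 20.7 s of the 72 s allowed.

- **Bung:** I twisted it ±35° while lifting about 4 mm per sweep. The pull read about 12 N at the end of each sweep, against the 29 N that would lift the turbo. I did not measure the turbo's height directly. The bung came free and stands upright in the tray.
- **Connector:** I lowered it over the collar with its ears about 75° round from the hooks. It met firm contact at TCP z 191.2, against 191.4 expected, and at one point the contact force reached 28 N. I then turned it clockwise until the resisting moment rose to about 1 N m and the pads slipped on the tube, so it is at the stop. The pictures show it turned about 75 ± 2°, with its ears in line with the hooks to within the same error.
- **Checks that disagreed:** After release, the tube's rim measured about 4 mm off the inlet axis in the wrist picture. The same bias showed before insertion, so I put it down to calibration or my ellipse picking rather than a tilt.
- **Other things on the bench:** In the last scene picture the bystanders and the purple look-alike are where they were, and the gripper is clear of everything.

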